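# Open the interlocked test cage and hold its gate

## Robot

A 6-joint arm with a two-finger parallel gripper is mounted at the origin on a cart in front of the work surface, level with it; the furniture and walls round the work are solid. World frame = base frame: x ahead of the robot, y to its left, z up, the work surface at z = 0. Lengths are in mm, angles in rad, forces in N, time in s.
With the tool pointing down it reaches from about 325 to 925 mm from the base axis. Payload 3.1 kg.
Tool frame: the origin (TCP) lies midway between the tips of the shut fingers; the grasp point (between the pads) lies 19 mm behind it; z points along the fingers, y is the line along which they close (so a half turn about z gives the same grasp; the last joint's range is limited). The gripper opens to 85 mm and grips with 20 to 120 N. Pads are 22 mm wide; open, the fingers measure 114 mm over their backs; the gripper's body (76 mm by 85 mm) begins 54 mm behind the grasp point. The pads swing forward as they close: fully open they stand 13 mm farther back than shut.
Start: joints at [-1.311, 0.217, 1.613, -0, 1.311, -0.112], TCP at [227.08, -582.301, 203.4] pointing down, gripper open.
Joint ranges: [-2.75, 2.75], [-0.78, 2.1], [0.31, 2.55], [-1.13, 4.27], [0.13, 2.63], [-2.58, 2.58]. Speed limits (rad/s): [2.79, 2.79, 3.14, 3.14, 3.14, 3.14].

## Interface

Orientations are given as a unit quaternion [x, y, z, w].
In Python, from rig import get_state, capture, hand_in gives the robot as it stands.
- The arm moves only by the tool servo_tool, never from a script. Its argument "motion" is a list of rows, each an object with "linear": the shift along the world's x, y, z scaled (see below), a list of three; "spin": the turn about the world's z scaled (see below); "hand": the gripper's target within -1 to 1 (shut at 1, half-way at 0, fully open at -1). In form: [{"linear": [dx, dy, dz], "spin": spin, "hand": hand}, ...]. A call has 1 to 5 rows; each row is the pose to reach, as a shift and turn from the pose commanded when the call began; what a row does not reach only later rows make up. The controller multiplies each number of a shift by 0.1 m and each number of a turn by 90 degrees. A row lasts 1/10 s, in which the tool goes at most 50 mm and 8.59 degrees, less where a joint would pass 70% of its speed; a pose out of reach is approached as far as the arm can. A call with a number of a shift or a turn outside -1 to 1 is refused whole. A call with a gripper value outside its range is refused whole. The fingers move at their own pace and stop on an object; the grip force is fixed at half the most. Time passes only in rows, so rows that repeat a pose let the fingers close. It gives the time, the measured TCP pose, the force, the opening and the grip force at its end, in the units of the state.
- get_state(): the state, without advancing time (a new reading comes with each control period).
- capture(name): name is "scene" or "top"; returns a dict with "pixels" (384x512x3 uint8, blue, green, red), "K" (3x3 intrinsics, pixels), "k1" (the pictures are not rectified: a ray, as slopes to the right and down, at radius r is drawn at 1 + k1 r^2 times it, then the intrinsics apply), "R" (3x3) and "t" (3): a world point X has camera coordinates R X + t. Camera axes: x right, y down, z forward; pixel columns grow to the right and rows downward; lengths in mm; the calibration is good to about 2 mm. A picture is of the moment at which its call begins. There is no depth.
- hand_in(): hands the job in; it is judged then, once.
The state is a dict: "t": time; "joint_pos": joint angles; "dq": joint speeds; "joint_torque": joint torques, N m; "tool_pos": TCP position; "tool_rot": TCP orientation; "wrist_force": force on the tool from outside, world axes, zero at the start; "moment": the same for the moment, N m; "finger_gap": finger opening in mm; "grasp_force": force on a finger pad.
Only numpy, scipy, OpenCV 4.12 (cv2) and the standard library are available. Lean on these libraries where they do the work, as an engineer would, in place of code of your own. Each camera call takes 0.05 s, during which the arm holds its last target. There are 200 camera calls.

## Task

Open the test cage and keep its gate open so that a colleague can take the boards out: first press the pedal beside the cage down to its stop so that its lock pin sinks, then squeeze the rear catch on the roof fully together, then the front catch. Swing the gate by its handle out past its detent to about a right angle or wider, and finish while still holding it there with the gripper, because it springs back when let go. Leave the spool, jar, dish and pliers on the desk where they are.

Things in the scene. Friction and masses are not known exactly. Their poses are not given: they have to be found in the camera images.
- cage: Fixed cage of grey and dark steel, 160 mm deep, 168 mm wide, roof top 80 mm above the desk. Origin on the desk under its middle; x points from the gate (front) to the back, away from the robot, y left seen from the robot; turned up to 13 degrees. Two squeeze catches stand on the roof; the gate is in front, hinged at the left; the pedal runs along the right side, its pad (52 x 38 mm) in front.
- pedal (a joint): Spring pedal, black rubber pad on a dark steel lever hinged 195 mm behind the pad: 0 rad raised, 0.20 rad down on its stop; takes about 5 N at the pad to start and 8 N to hold on the stop, and springs back up.
- pedal_pad (a point): Middle of the upper face of the pedal's pad, moves with the pedal: about 68 mm above the desk raised, 39 mm lower (about 29 mm above the desk) on the stop.
- lock_pin (a joint): Upright 10 mm steel pin at the right side of the cage; the pedal pushes it down. 0 m up: it blocks the rear catch; 0.012 m when the pedal is on its stop: free. It stays down by itself.
- rear_catch (a joint): Rear squeeze catch: two dark steel jaws on the roof, 7 mm thick, 20 mm wide, tops 114 mm above the desk, facing each other along the cage's x, 58 mm over their outer faces. Value = inward travel of each jaw (they move together), 0 to 0.012 m (34 mm over the outer faces). Blocked by the lock pin until the pedal has been pressed. Takes about 4 N; stays where it is left.
- rear_catch_mid (a point): Midway between the two jaws of the rear catch, 100 mm above the desk, fixed to the cage. Flat bars run at the feet of both catches up to 9 mm above the roof: keep fingertips 12 mm or more above the roof.
- front_catch (a joint): Front squeeze catch, near the gate: same jaws as the rear catch, but facing each other along the cage's y. Value = inward travel of each jaw, 0 to 0.012 m. Blocked until the rear catch has been squeezed; its bolt blocks the gate until it is squeezed itself. Takes about 4 N; stays where it is left.
- front_catch_mid (a point): Point midway between the two jaws of the front catch, 100 mm above the desk. Fixed to the cage.
- gate (a joint): Barred gate, upright hinge at the cage's left front corner: 0 rad shut, grows as its right end swings toward the robot and round to the left (clockwise from above), stop at 1.75. A ball detent at about 0.5 rad takes some 3 to 4 N at the handle to pass; a spring pulls it shut with 1 to 3 N at the handle: let go, it swings back to the detent or shut.
- gate_handle (a point): On the axis of the gate's upright round rubber handle, 14 mm diameter, standing from 82 to 122 mm above the desk in front of the gate's free end; the point is 107 mm above the desk and moves with the gate. It may turn between the fingers. Grip it across the cage's y: behind it a flat steel hook, up to 101 mm above the desk, reaches back over the roof.
- gate_hinge (a point): On the gate's hinge axis, 107 mm above the desk; the handle runs on a circle of 114 mm radius about it.
- braid_spool: Bystander: yellow braid spool lying on the desk in front of the cage, 51 mm diameter, 10 mm high; origin under its middle.
- flux_jar: Bystander: small jar with an orange cap, 41 mm diameter, 50 mm high, at the left; origin under its middle.
- screw_dish: Bystander: small steel dish with screws, 67 mm diameter, 13 mm high, at the left; origin under its middle.
- long_nose: Bystander: blue long nose pliers lying flat, 147 mm long, at the right; origin under the middle.

How it is judged:
By the outcome, as a careful person would: the job done as asked, in the order asked, and still so for the second after the job is handed in, while the arm keeps its last pose, push and grip.
It also fails if it takes over 64 s, if anything falls off the work surface, if the arm or the gripper's body presses on something with over 40 N, if the wrist force passes 120 N, or if a joint passes its speed limit or range.

## Working session

There is one attempt and no reset: what is moved stays moved. The work goes in short steps, Python scripts to look and compute and a tool call to move; the robot and the scene stay as the last step left them, time stands still between calls to the robot, and variables do not carry over. Pictures are saved under pics/ and viewed, at most 10 in all, crops included, and the job is handed in when it is done.

Besides the shell and the picture viewer there is one more tool, called after "Request:" by a JSON object that holds its "method" and its "body". servo_tool: Moves the arm, as the interface text tells. Its arguments: {"type":"object","properties":{"motion":{"type":"array","items":{"type":"object","properties":{"linear":{"type":"array","items":{"type":"number","minimum":-1,"maximum":1}},"spin":{"type":"number","minimum":-1,"maximum":1},"hand":{"type":"number"}}}}},"required":["motion"]}

```bash
mkdir -p pics
cat > h.py <<'E'
import numpy as np, cv2
from rig import get_state, capture, hand_in
def ray(c,u,v):
    K=np.array(c["K"],float);R=np.array(c["R"],float);t=np.array(c["t"],float)
    d=np.array([(u-K[0,2])/K[0,0],(v-K[1,2])/K[1,1]]);s=d.copy()
    for _ in range(20): s=d/(1+c["k1"]*(s@s))
    return -R.T@t, R.T@np.array([s[0],s[1],1.])
def plane(c,u,v,z):
    o,d=ray(c,u,v); return o+d*(z-o[2])/d[2]
def tri(c1,p1,c2,p2):
    o1,d1=ray(c1,*p1);o2,d2=ray(c2,*p2)
    d1/=np.linalg.norm(d1);d2/=np.linalg.norm(d2)
    A=np.stack([d1,-d2],1);s=np.linalg.lstsq(A,o2-o1,rcond=None)[0]
    a=o1+d1*s[0];b=o2+d2*s[1];return (a+b)/2,np.linalg.norm(a-b)
def proj(c,X):
    K=np.array(c["K"],float);p=np.array(c["R"])@np.array(X,float)+np.array(c["t"]);s=p[:2]/p[2];s=s*(1+c["k1"]*(s@s))
    return K[0,0]*s[0]+K[0,2],K[1,1]*s[1]+K[1,2]
E
python3 - <<'E'
from h import *
import pickle
for n in("scene","top"):
    c=capture(n);pickle.dump(c,open(n+".pkl","wb"));p=np.array(c["pixels"],np.uint8)
    cv2.imwrite(f"pics/{n}0.png",cv2.resize(p,(798,598),interpolation=cv2.INTER_CUBIC))
    print(n,-np.array(c["R"]).T@c["t"],c["K"],c["k1"],np.array(c["R"]).round(2))
print(get_state())
E
```

```text
scene [-348.86725168 -610.43524202 1447.54763305] [[483.8509355    0.         253.39504806]
 [  0.         483.8509355  182.50874619]
 [  0.           0.           1.        ]] 0.04700924467434587 [[ 0.62 -0.79  0.02]
 [-0.6  -0.48 -0.64]
 [ 0.51  0.39 -0.77]]
top [ 283.0589374    80.40665423 1626.15318273] [[500.11127897   0.         253.78388642]
 [  0.         500.11127897 194.32831488]
 [  0.           0.           1.        ]] -0.16961864617845643 [[ 0.   -1.    0.01]
 [-0.98 -0.   -0.18]
 [ 0.18 -0.01 -0.98]]
{'t': 0.1, 'joint_pos': array([-1.31119646e+00,  2.17720965e-01,  1.61477609e+00, -1.56592156e-06,
        1.31129399e+00, -1.12175691e-01]), 'dq': array([ 0.00157716, -0.00135386, -0.00172009,  0.00115515,  0.00140122,
       -0.0003313 ]), 'joint_torque': array([-1.10570607e-03, -3.98072398e+01, -3.04972064e+01, -2.74042968e-04,
        4.23357837e-03,  7.34929387e-06]), 'tool_pos': array([ 226.87322594, -581.51700224,  202.1714412 ]), 'tool_rot': array([ 9.82771929e-01,  1.84819177e-01, -8.17053658e-05, -1.09615837e-03]), 'wrist_force': array([ 0.48226584, -0.86282441, -0.60564922]), 'moment': array([ 0.0031571 ,  0.01265778, -0.05976927]), 'grasp_force': 0.0, 'finger_gap': 85.44058997694917}
```

View pics/scene0.png

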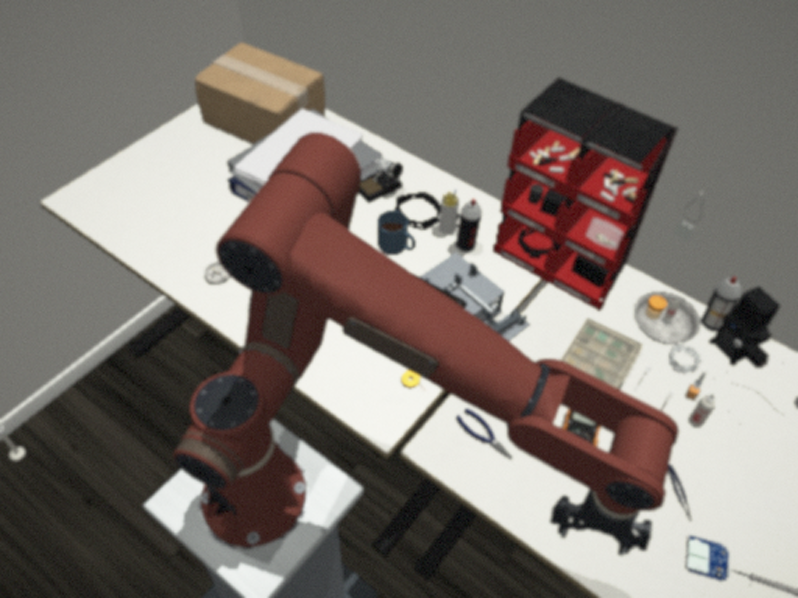

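View pics/top0.png

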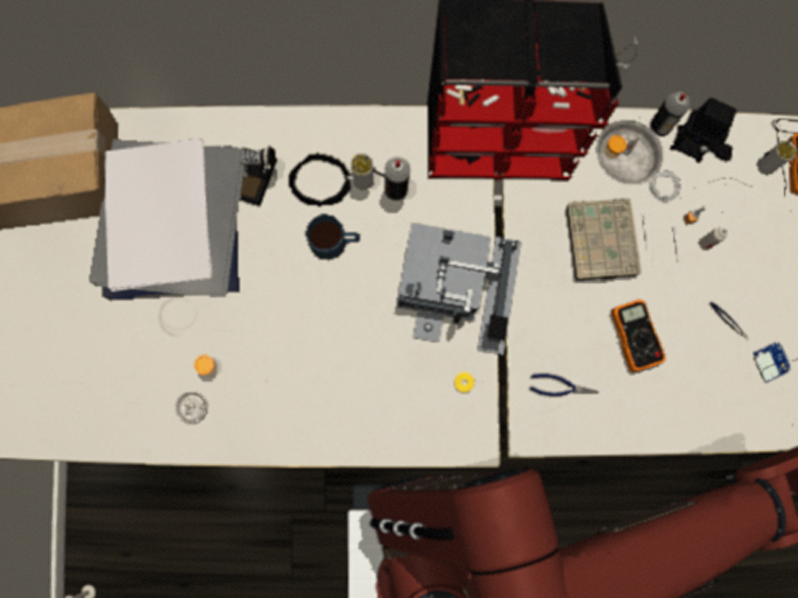

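The scene view shows the cage around (470,290), mostly hidden by the arm. The top view shows the cage at (445,270), the pedal at (500,295) with its pad at (497,328), and the spool at (464,382). I'll enlarge the cage in both.

Run:
```python
from h import *
import pickle
c=pickle.load(open("top.pkl","rb"));p=np.array(c["pixels"],np.uint8)[135:235,245:345]
a=cv2.resize(p,(600,600),interpolation=cv2.INTER_CUBIC)
cv2.imwrite("pics/top_crop.png",a)
print(plane(c,285,173,80),plane(c,318,210,68))
```

```text
[635.97890222 -34.94888184  80.        ] [ 519.28772982 -139.30581549   68.        ]
```

View pics/top_crop.png

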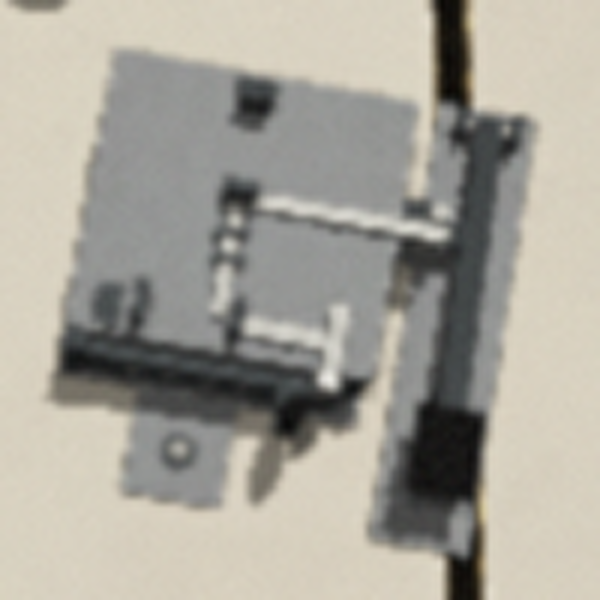

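The crop shows the roof with corners at about (115,50), (415,100), (375,380) and (65,340). The rear catch jaws are near (255,98) and (238,192), the front catch jaws near (140,305) and (235,325). The handle is at about (293,412) and the pedal pad at (445,450).

Run:
```python
from h import *
import pickle
c=pickle.load(open("top.pkl","rb"))
g=lambda x,y,z:plane(c,245+x/6-.4,135+y/6-.4,z)
P={"BL":(115,50,80),"BR":(415,100,80),"FR":(375,380,80),"FL":(65,340,80),"rj1":(257,85,114),"rj2":(238,188,114),"fj1":(143,290,114),"fj2":(235,325,114),"handle":(295,405,122),"pad":(447,450,68),"padL":(415,402,68),"padR":(483,410,68)}
W={k:g(*v) for k,v in P.items()}
yaw=np.arctan2(*(W["BL"]-W["FL"])[[1,0]]);yaw2=np.arctan2(*(W["BL"]-W["BR"])[[1,0]])-np.pi/2
print(np.degrees([yaw,yaw2]),np.linalg.norm(W["BL"]-W["BR"]),np.linalg.norm(W["BL"]-W["FL"]))
yaw=yaw2
R=np.array([[np.cos(yaw),-np.sin(yaw)],[np.sin(yaw),np.cos(yaw)]])
C=(W["BL"]+W["BR"])[:2]/2-R@[80,0]
print("C",C)
for k,v in W.items(): print(k,v.round(0),(R.T@(v[:2]-C)).round(0))
```

```text
[-9.57999419 -9.44539366] 162.76178118718232 160.29266416924574
C [642.44912285 -34.96425853]
BL [735.  32.  80.] [80. 81.]
BR [ 708. -128.   80.] [ 80. -81.]
FR [ 556. -104.   80.] [-74. -82.]
FL [577.  59.  80.] [-80.  82.]
rj1 [706. -41. 114.] [64.  5.]
rj2 [651. -30. 114.] [7. 6.]
fj1 [597.  19. 114.] [-54.  46.]
fj2 [578. -28. 114.] [-64.  -4.]
handle [535. -58. 122.] [-102.  -40.]
pad [ 521. -143.   68.] [-103. -126.]
padL [ 546. -126.   68.] [ -80. -106.]
padR [ 542. -162.   68.] [ -78. -142.]
```

Yaw is about -9.5° and the sizes agree with the text (163/168, 160/160). I'm moving above the pedal pad with the fingers shut and turning on the way.

Request:
{"method": "servo_tool", "body": {"motion": [{"linear": [0.2,0.3,0],"spin": 0.08,"hand": 1},{"linear": [0.4,0.6,0],"spin": 0.17,"hand": 1},{"linear": [0.6,0.9,0],"spin": 0.25,"hand": 1},{"linear": [0.6,0.9,0],"spin": 0.33,"hand": 1}]}}

```text
t: 0.5
tool_pos: [289.0, -488.2, 202.4]
tool_rot: [0.901, 0.434, 0.001, -0.002]
wrist_force: [-0.9, -1.2, -0.0]
finger_gap: 28.2
grasp_force: 0.0
```

Request:
{"method": "servo_tool", "body": {"motion": [{"linear": [0.2,0.3,0],"spin": 0.08,"hand": 1},{"linear": [0.4,0.6,0],"spin": 0.17,"hand": 1},{"linear": [0.6,0.9,0],"spin": 0.25,"hand": 1},{"linear": [0.6,0.9,0],"spin": 0.33,"hand": 1}]}}

```text
t: 0.9
tool_pos: [348.7, -398.4, 202.6]
tool_rot: [0.759, 0.651, 0.001, -0.001]
wrist_force: [0.2, -0.3, -0.7]
finger_gap: -0.1
grasp_force: 0.0
```

Request:
{"method": "servo_tool", "body": {"motion": [{"linear": [0.2,0.3,0],"spin": 0,"hand": 1},{"linear": [0.4,0.6,0],"spin": 0,"hand": 1},{"linear": [0.6,0.9,0],"spin": 0,"hand": 1}]}}

```text
t: 1.2
tool_pos: [407.3, -311.0, 202.9]
tool_rot: [0.762, 0.647, 0.0, -0.0]
wrist_force: [0.0, 0.2, 0.2]
finger_gap: 0.1
grasp_force: 0.0
```

Request:
{"method": "servo_tool", "body": {"motion": [{"linear": [0.2,0.3,0],"spin": 0,"hand": 1},{"linear": [0.4,0.6,0],"spin": 0,"hand": 1},{"linear": [0.6,0.9,0],"spin": 0,"hand": 1}]}}

```text
t: 1.5
tool_pos: [467.3, -220.7, 202.9]
tool_rot: [0.762, 0.647, -0.0, -0.0]
wrist_force: [0.1, -0.0, -0.4]
finger_gap: 0.1
grasp_force: 0.0
```

Request:
{"method": "servo_tool", "body": {"motion": [{"linear": [0.2,0.3,0],"spin": 0,"hand": 1},{"linear": [0.4,0.6,-0.2],"spin": 0,"hand": 1},{"linear": [0.54,0.79,-0.4],"spin": 0,"hand": 1},{"linear": [0.54,0.79,-0.6],"spin": 0,"hand": 1},{"linear": [0.54,0.79,-0.6],"spin": 0,"hand": 1}]}}

```text
t: 2.0
tool_pos: [518.2, -141.2, 139.4]
tool_rot: [0.762, 0.648, -0.002, -0.004]
wrist_force: [-0.6, 0.8, 0.6]
finger_gap: 0.4
grasp_force: 0.0
```

Run:
```python
from h import *
import pickle
c=capture("scene");pickle.dump(c,open("scene1.pkl","wb"));p=np.array(c["pixels"],np.uint8)
u,v=proj(c,[600,-60,80]);print(u,v)
u=int(u);v=int(v);x0,y0=u-60,v-50
print(x0,y0)
cv2.imwrite("pics/scene1.png",cv2.resize(p[y0:y0+100,x0:x0+130],(780,600),interpolation=cv2.INTER_CUBIC))
c=capture("top");pickle.dump(c,open("top1.pkl","wb"))
s=get_state();print(s["t"],s["tool_pos"],s["tool_rot"],s["wrist_force"],s["finger_gap"])
```

```text
290.40133486790876 194.33074468926992
230 144
2.1 [ 520.42484086 -143.13617457  142.8556902 ] [ 7.62077723e-01  6.47484915e-01 -4.76986659e-04 -7.76033146e-04] [0.94976104 0.51346912 0.51095724] 0.053868982833731205
```

View pics/scene1.png

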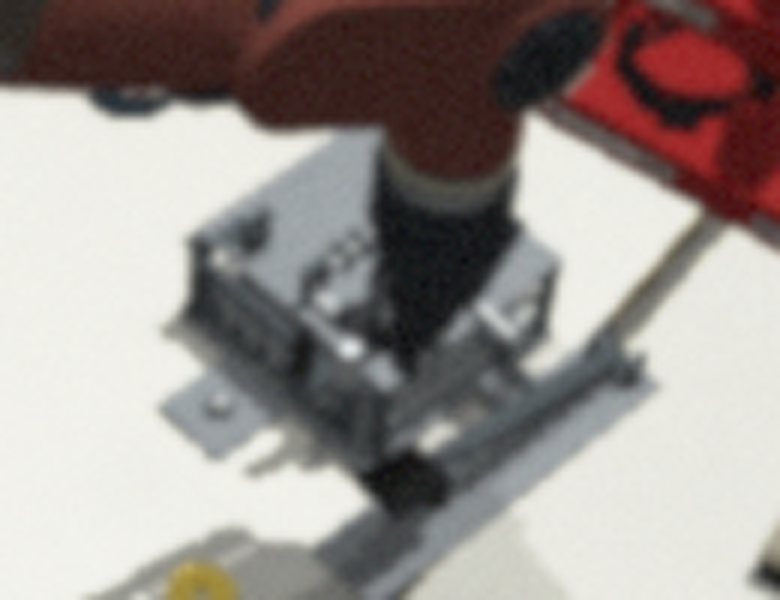

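The gripper hangs in the right place, before the pad. The black pad shows at crop (408,482) and the front catch's left jaw at (255,225). The handle is half hidden near (385,400). I'll triangulate the pad from its black mask in both views.

Run:
```python
from h import *
import pickle
s=pickle.load(open("scene1.pkl","rb"));t=pickle.load(open("top.pkl","rb"))
# scene mask of black pad in crop window
def blob(c,x0,y0,x1,y1,th):
    p=np.array(c["pixels"],np.uint8)[y0:y1,x0:x1].max(2);m=(p<th).astype(np.uint8)
    n,l,st,ce=cv2.connectedComponentsWithStats(m);i=1+st[1:,4].argmax();return ce[i]+[x0,y0],st[i]
a,sa=blob(s,286,216,308,232,45);b,sb=blob(t,308,198,330,222,35)
print(a,sa,b,sb);print(tri(s,a,t,b)); print(plane(s,*a,68),plane(t,*b,68))
```

```text
[297.14117647 223.94117647] [ 5  4 13 10 85] [318.69863014 210.23972603] [  5   4  12  16 146]
(array([ 521.58416076, -144.47284561,   56.74454357]), np.float64(3.7570228121576954))
[ 516.06831868 -149.40624372   68.        ] [ 518.52393744 -141.51584899   68.        ]
```

Pad at about (520,-144), 57 to 68 mm high with its dark sides included, which is consistent. I'm pressing down.

Request:
{"method": "servo_tool", "body": {"motion": [{"linear": [0,0,-0.3],"spin": 0,"hand": 1},{"linear": [0,0,-0.6],"spin": 0,"hand": 1},{"linear": [0,0,-0.7],"spin": 0,"hand": 1},{"linear": [0,0,-0.8],"spin": 0,"hand": 1},{"linear": [0,0,-0.8],"spin": 0,"hand": 1}]}}

```text
t: 2.6
tool_pos: [520.9, -143.6, 63.3]
tool_rot: [0.762, 0.647, -0.0, -0.0]
wrist_force: [-0.4, 0.4, 0.6]
finger_gap: -0.4
grasp_force: 0.0
```

Request:
{"method": "servo_tool", "body": {"motion": [{"linear": [0,0,-0.07],"spin": 0,"hand": 1},{"linear": [0,0,-0.14],"spin": 0,"hand": 1},{"linear": [0,0,-0.21],"spin": 0,"hand": 1},{"linear": [0,0,-0.28],"spin": 0,"hand": 1},{"linear": [0,0,-0.28],"spin": 0,"hand": 1}]}}

```text
t: 3.1
tool_pos: [520.8, -143.3, 34.9]
tool_rot: [0.762, 0.648, -0.0, -0.0]
wrist_force: [-1.5, 0.5, 5.1]
finger_gap: -0.0
grasp_force: 2.0
```

Request:
{"method": "servo_tool", "body": {"motion": [{"linear": [0,0,-0.03],"spin": 0,"hand": 1},{"linear": [0,0,-0.05],"spin": 0,"hand": 1},{"linear": [0,0,-0.06],"spin": 0,"hand": 1},{"linear": [0,0,-0.06],"spin": 0,"hand": 1}]}}

```text
t: 3.5
tool_pos: [520.5, -143.2, 29.8]
tool_rot: [0.762, 0.648, -0.001, -0.001]
wrist_force: [-3.4, 0.0, 4.7]
finger_gap: 0.3
grasp_force: 2.5
```

Request:
{"method": "servo_tool", "body": {"motion": [{"linear": [0,0,-0.03],"spin": 0,"hand": 1},{"linear": [0,0,-0.05],"spin": 0,"hand": 1},{"linear": [0,0,-0.05],"spin": 0,"hand": 1}]}}

```text
t: 3.8
tool_pos: [520.6, -143.3, 24.8]
tool_rot: [0.762, 0.648, -0.001, -0.001]
wrist_force: [-3.9, 1.4, 5.1]
finger_gap: -0.1
grasp_force: 2.6
```

Run:
```python
from h import *
import pickle
c=capture("scene");p=np.array(c["pixels"],np.uint8)
cv2.imwrite("pics/scene2.png",cv2.resize(p[170:250,250:350],(750,600),interpolation=cv2.INTER_CUBIC))
s=get_state();print(s["t"],s["tool_pos"],s["wrist_force"])
```

```text
3.85 [ 520.59301248 -143.30265732   24.87658776] [-2.7636094  -0.04592048  5.17135393]
```

View pics/scene2.png

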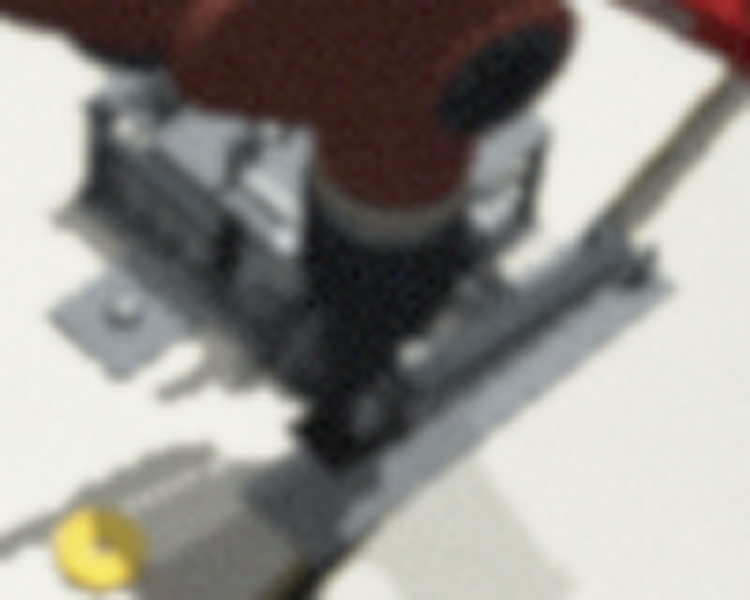

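The finger stands on the pedal's front. The black pad now shows around crop (320,430), which is pixel (293,227). I'll check that against the expected pad pixels when raised and when down.

Run:
```python
from h import *
c=capture("scene")
for z in (68,57,45,29,20): print(z,[round(v,1) for v in proj(c,[519,-144,z])])
for dx in(-26,26):
  for dy in (-19,19): print([np.round(proj(c,[519+dx*.986+dy*.165,-144-dx*.165+dy*.986,z]),1) for z in(68,29)])
```

```text
68 [np.float64(296.3), np.float64(222.6)]
57 [np.float64(296.1), np.float64(224.4)]
45 [np.float64(295.8), np.float64(226.4)]
29 [np.float64(295.4), np.float64(229.0)]
20 [np.float64(295.2), np.float64(230.4)]
[array([295. , 230.1]), array([294.1, 236.4])]
[array([287.2, 223.3]), array([286.4, 229.7])]
[array([305.5, 221.9]), array([304.4, 228.2])]
[array([297.7, 215.2]), array([296.7, 221.7])]
```

Request:
{"method": "servo_tool", "body": {"motion": [{"linear": [0,0,-0.02],"spin": 0,"hand": 1},{"linear": [0,0,-0.03],"spin": 0,"hand": 1},{"linear": [0,0,-0.03],"spin": 0,"hand": 1}]}}

```text
t: 4.2
tool_pos: [520.6, -143.3, 21.9]
tool_rot: [0.762, 0.648, -0.001, -0.001]
wrist_force: [-3.2, 0.2, 5.4]
finger_gap: -0.2
grasp_force: 2.8
```

Force is flat at about 5 N from 35 to 22 mm, so I need to know what the tip is touching. One side by side picture of both views, with the TCP projected.

Run:
```python
from h import *
s=get_state();T=s["tool_pos"];out=[]
for n,sz in(("scene",(265,195)),("top",(290,180))):
    c=capture(n);p=np.array(c["pixels"],np.uint8);u,v=proj(c,T);print(n,u,v)
    x0,y0=int(u)-25,int(v)-32
    im=cv2.resize(p[y0:y0+50,x0:x0+50],(400,400),interpolation=cv2.INTER_CUBIC)
    im=cv2.convertScaleAbs(im,alpha=1.8,beta=20)
    def dot(X,col):
        a,b=proj(c,X);cv2.circle(im,(int((a-x0+.5)*8),int((b-y0+.5)*8)),3,col,-1)
    dot(T,(0,0,255))
    for dx in(-26,26):
        for dy in(-19,19):
            q=[519+dx*.986+dy*.165,-144-dx*.165+dy*.986]
            dot(q+[68],(0,255,0));dot(q+[29],(255,255,0))
    out.append(im)
cv2.imwrite("pics/both.png",np.hstack(out))
```

```text
scene 295.3582949497472 229.69503832809104
top 317.27160938140867 211.73004108900872
```

View pics/both.png

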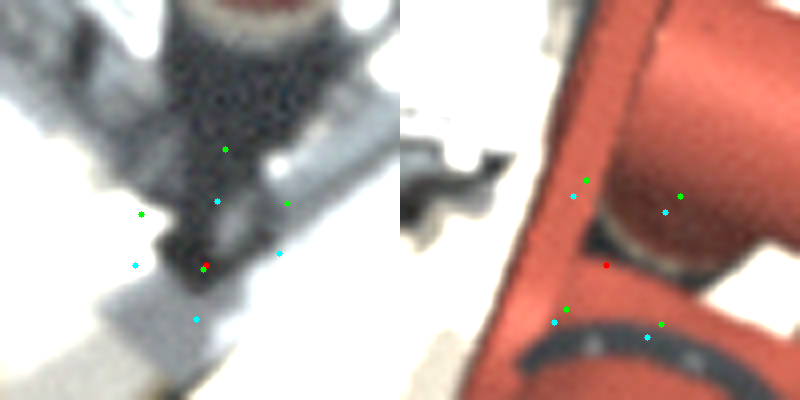

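The black shape seems mostly finger, and no pad is visible where it should be if it were down. I'll read the moment for the contact point, then lift and swing the arm left so that both cameras see the cage clear.

Run:
```python
from h import *
s=get_state();F=s["wrist_force"];M=s["moment"];print(F,M,np.cross(F,M)/(F@F)*1000)
```

```text
[-3.4029729  -0.07151729  4.95651571] [ 0.04462204  0.58868328 -0.02465186] [-80.66009161   3.79726663 -55.323649  ]
```

Request:
{"method": "servo_tool", "body": {"motion": [{"linear": [0,0,0.3],"spin": 0,"hand": 1},{"linear": [0,0,0.6],"spin": 0,"hand": 1},{"linear": [0,0,1],"spin": 0,"hand": 1},{"linear": [0,0,1],"spin": 0,"hand": 1}]}}

```text
t: 4.7
tool_pos: [526.1, -145.2, 128.0]
tool_rot: [0.762, 0.648, 0.003, 0.006]
wrist_force: [0.4, -0.3, 1.1]
finger_gap: 0.1
grasp_force: 0.0
```

Request:
{"method": "servo_tool", "body": {"motion": [{"linear": [-0.2,0.2,0.4],"spin": 0,"hand": 0},{"linear": [-0.4,0.5,0.8],"spin": 0,"hand": -1},{"linear": [-0.6,1,1],"spin": 0,"hand": -1},{"linear": [-0.6,1,1],"spin": 0,"hand": -1}]}}

```text
t: 5.1
tool_pos: [461.2, -40.7, 223.7]
tool_rot: [0.761, 0.648, 0.002, 0.001]
wrist_force: [0.8, -0.4, -0.1]
finger_gap: 57.9
grasp_force: 0.0
```

Request:
{"method": "servo_tool", "body": {"motion": [{"linear": [0,0.5,0],"spin": 0,"hand": -1},{"linear": [0,1,0],"spin": 0,"hand": -1}]}}

```text
t: 5.3
tool_pos: [461.1, 57.1, 220.8]
tool_rot: [0.763, 0.646, 0.0, 0.0]
wrist_force: [1.2, 0.0, 0.6]
finger_gap: 85.0
grasp_force: 0.0
```

Request:
{"method": "servo_tool", "body": {"motion": [{"linear": [0,0.5,0],"spin": 0,"hand": -1},{"linear": [0,1,0],"spin": 0,"hand": -1}]}}

```text
t: 5.5
tool_pos: [460.7, 158.1, 220.1]
tool_rot: [0.762, 0.647, -0.0, 0.0]
wrist_force: [0.6, -0.8, 0.3]
finger_gap: 85.1
grasp_force: 0.0
```

Request:
{"method": "servo_tool", "body": {"motion": [{"linear": [0,0.5,0],"spin": 0,"hand": -1},{"linear": [0,1,0],"spin": 0,"hand": -1},{"linear": [0,1,0],"spin": 0,"hand": -1}]}}

```text
t: 5.8
tool_pos: [460.1, 261.7, 219.8]
tool_rot: [0.76, 0.65, 0.0, -0.001]
wrist_force: [-0.4, -0.2, 0.3]
finger_gap: 85.5
grasp_force: 0.0
```

Run:
```python
from h import *
import pickle
out=[]
for n,x0,y0 in(("scene",255,160),("top",255,145)):
    c=capture(n);pickle.dump(c,open(n+"2.pkl","wb"));p=np.array(c["pixels"],np.uint8)
    out.append(cv2.resize(p[y0:y0+90,x0:x0+80 if n=="top" else x0+80],(400,450),interpolation=cv2.INTER_CUBIC))
cv2.imwrite("pics/both2.png",np.hstack(out))
s=get_state();print(s["t"],s["tool_pos"])
```

```text
5.9 [460.44443949 257.14264171 219.70488856]
```

View pics/both2.png

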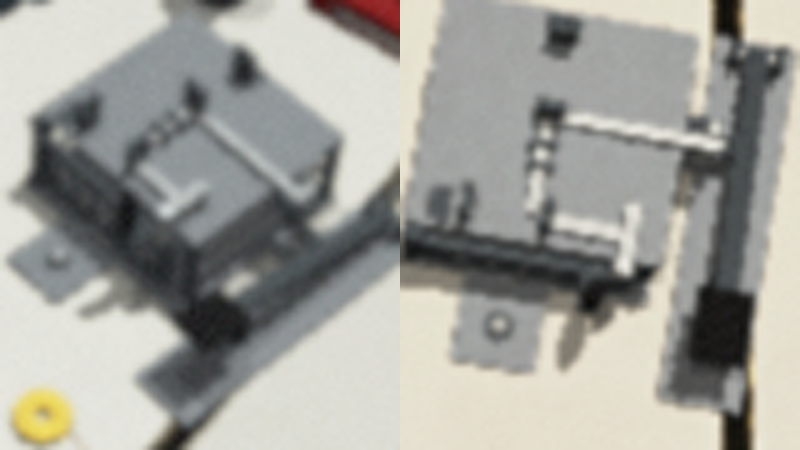

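Both views are clear now. The pad is raised: scene crop centre (214,320), top crop (722,326). Rear jaws are at scene (243,68)/(195,96) and top (562,35)/(548,110). Front jaws are at scene (88,110)/(135,158) and top (465,200)/(545,218). The handle is near top (592,295). I'll triangulate them.

Run:
```python
from h import *
import pickle
s=pickle.load(open("scene2.pkl","rb"));t=pickle.load(open("top2.pkl","rb"))
S=lambda x,y:(255+x/5-.4,160+y/5-.4)
T=lambda x,y:(255+(x-400)/5-.4,145+y/5-.4)
P={"roofR":((340,140),(697,38)),"roofFR":((187,245),(658,275)),"padBL":((215,292),(701,288)),"padFL":((178,320),(691,357)),"padFR":((212,350),(742,363)),"padBR":((248,318),(753,292)),"rj1top":((243,50),(563,20)),"rj2top":((195,84),(548,105)),"fj1top":((90,98),(468,188)),"fj2top":((137,148),(545,210)),"whiteT_end":((165,212),(625,272)),"whiteT_end2":((205,185),(632,208))}
R=np.array([[.9864,.1644],[-.1644,.9864]]);C=np.array([642.4,-35])
for k,(a,b) in P.items():
    X,e=tri(s,S(*a),t,T(*b)); print(k,X.round(0),round(e,1),(R.T@(X[:2]-C)).round(0))
for n,c in(("s",s),("t",t)):
    p=np.array(c["pixels"],np.uint8).max(2).astype(int)
    if n=="s":print(p[216:236,286:310])
    else: print(p[198:222,308:332])
```

```text
roofR [ 707. -130.   70.] 0.6 [ 80. -83.]
roofFR [ 551. -101.   80.] 0.9 [-79. -80.]
padBL [ 547. -131.   54.] 0.1 [ -79. -111.]
padFL [ 503. -126.   62.] 6.5 [-122. -112.]
padFR [ 499. -158.   59.] 5.4 [-121. -145.]
padBR [ 543. -164.   56.] 2.7 [ -77. -143.]
rj1top [708. -40. 106.] 2.3 [66.  6.]
rj2top [654. -32. 109.] 2.8 [11.  5.]
fj1top [600.  20. 105.] 2.1 [-51.  48.]
fj2top [589. -29.  96.] 0.5 [-54.  -3.]
whiteT_end [550. -79. 100.] 3.7 [-84. -59.]
whiteT_end2 [592. -85.  94.] 3.6 [-42. -58.]
[[ 51  50  50  58  62  54  45  47  58  70  94 103 105 116 147 174 188 185
  171 147 121  99  94  90]
 [ 60  60  60  64  59  53  44  49  64  86 100 102  98 122 158 184 181 159
  137 117 102  93  89  86]
 [ 70  63  66  64  62  52  45  50  65  81  85  77  70 105 142 163 152 125
  104  97  93  87  86  83]
 [ 84  77  70  66  69  61  53  47  58  67  56  48  48  67  96 114 109 100
   95  92  88  79  81  81]
 [101  86  80  77  72  65  56  41  44  41  40  37  35  38  54  67  79  85
   91  83  81  77  78  83]
 [127 105  87  77  75  68  56  38  39  33  37  34  34  31  36  42  51  67
   76  85  85  
[... 3151 characters left out ...]
42 100  77  56  36  28  22  23  25  28  27  28  29  24  33  83 165
  223 230 229 230 228 228]
 [147 118  89  77  63  38  30  27  26  27  24  25  24  24  21  37  98 184
  225 229 229 229 227 228]
 [146 124  91  80  74  54  43  38  39  31  36  27  29  33  35  39 106 197
  230 231 229 228 227 229]
 [151 132  97  81  78  64  58  57  55  50  47  42  49  76  75  68 121 213
  231 229 227 228 228 229]
 [150 115  89  81  79  68  67  68  67  66  63  60  80 120 126 110 126 214
  231 230 229 228 228 228]
 [151 109  83  78  80  79  78  77  79  81  76  78 110 139 143 128 129 211
  231 230 228 228 228 228]
 [139 101  80  79  80  80  82  83  81  83  78 100 142 161 155 140 124 200
  230 229 229 228 229 229]]
```

My height picks come out some 8 mm low. I'll check the two-view bias on the spool and the jar cap, which give clean colour centroids at 10 and 50 mm, and redo the pad by black mask.

Run:
```python
from h import *
import pickle
s=pickle.load(open("scene2.pkl","rb"));t=pickle.load(open("top2.pkl","rb"))
def cen(c,lo,hi,box):
    x0,y0,x1,y1=box;p=cv2.cvtColor(np.array(c["pixels"],np.uint8)[y0:y1,x0:x1],cv2.COLOR_BGR2HSV)
    m=cv2.inRange(p,lo,hi);n,l,st,ce=cv2.connectedComponentsWithStats(m);i=1+st[1:,4].argmax();return ce[i]+[x0,y0],st[i,4]
a=cen(s,(20,120,100),(35,255,255),(240,220,300,265));b=cen(t,(20,120,100),(35,255,255),(280,230,315,260))
print("spool",a,b,tri(s,a[0],t,b[0]))
def black(c,th,box):
    x0,y0,x1,y1=box;p=np.array(c["pixels"],np.uint8)[y0:y1,x0:x1].max(2)
    m=(p<th).astype(np.uint8);n,l,st,ce=cv2.connectedComponentsWithStats(m);i=1+st[1:,4].argmax()
    k=np.argwhere(l==i)[:,::-1];return ce[i]+[x0,y0],cv2.minAreaRect(k.astype(np.float32)),st[i,4]
a=black(s,50,(291,219,306,236));b=black(t,48,(308,200,330,222));print("pad",a,b,tri(s,a[0],t,b[0]))
for z in(45,57,68):
    q=plane(t,*b[0],z)
    cor=[[q[0]+dx*.986+dy*.165,q[1]-dx*.165+dy*.986,z] for dx,dy in((-26,-19),(-26,19),(26,19),(26,-19))]
    print(z,q,[np.round(proj(s,k),1) for k in cor],[np.round(proj(t,k),1) for k in cor])
```

```text
spool (array([263.02777778, 243.19444444]), np.int32(72)) (array([297.39830508, 245.05932203]), np.int32(118)) (array([ 4.14518128e+02, -7.97052592e+01,  2.95841500e-01]), np.float64(1.730771570353361))
pad (array([297.32, 223.99]), ((6.0, 5.0), (12.727922439575195, 9.899494171142578), 45.0), np.int32(100)) (array([318.56603774, 210.24528302]), ((10.48461627960205, 10.123077392578125), (10.666987419128418, 15.752410888671875), 7.125016689300537), np.int32(159)) (array([ 522.02152716, -144.49615849,   55.82825805]), np.float64(4.638398059496026))
45 [ 521.98102332 -144.36255414   45.        ] [array([295. , 233.4]), array([287.3, 226.6]), array([297.7, 218.6]), array([305.4, 225.2])] [array([323.2, 219.1]), array([311.6, 217.2]), array([313.9, 201.4]), array([325.5, 203.3])]
57 [ 520.16774864 -142.65669128   57.        ] [array([294.6, 231.5]), array([286.9, 224.7]), array([297.3, 216.7]), array([305. , 223.3])] [array([323.3, 219.2]), array([311.5, 217.2]), array([313.9, 201.3]), array([325.6, 203.3])]
68 [ 518.50558019 -141.09298365   68.        ] [array([294.2, 229.8]), array([286.4, 223. ]), array([296.9, 214.9]), array([304.7, 221.5])] [array([323.3, 219.3]), array([311.5, 217.3]), array([313.9, 201.3]), array([325.6, 203.2])]
```

The spool reads about 8 mm low and so does everything else, so it is a common bias of the scene view and the pad agrees with 65 to 68. The lock pin stays down by itself, so comparing the before and after top views should show whether it sank.

Run:
```python
from h import *
import pickle
t0=pickle.load(open("top.pkl","rb"));t=pickle.load(open("top2.pkl","rb"));s1=pickle.load(open("scene1.pkl","rb"));s2=pickle.load(open("scene2.pkl","rb"))
d=(np.array(t["pixels"],int)-np.array(t0["pixels"],int)).mean(2)
r=d[140:225,250:340]
yx=np.argwhere(abs(r)>14); print("top diff",len(yx),[(x+250,y+140,int(r[y,x])) for y,x in yx][:40])
d=(np.array(s2["pixels"],int)-np.array(s1["pixels"],int)).mean(2)
r=d[170:235,285:345]
yx=np.argwhere(abs(r)>25); print("scene diff",len(yx))
o=[]
for c,x0,y0 in((s1,290,180),(s2,290,180),(t0,300,155),(t,300,155)):
    o.append(cv2.resize(np.array(c["pixels"],np.uint8)[y0:y0+40,x0:x0+50],(400,300),interpolation=cv2.INTER_CUBIC))
cv2.imwrite("pics/pin.png",np.vstack([np.hstack(o[:2]),np.hstack(o[2:])]))
```

```text
top diff 4098 [(np.int64(251), np.int64(140), 15), (np.int64(252), np.int64(140), 15), (np.int64(253), np.int64(140), 15), (np.int64(254), np.int64(140), 14), (np.int64(255), np.int64(140), 15), (np.int64(257), np.int64(140), 15), (np.int64(258), np.int64(140), 17), (np.int64(259), np.int64(140), 15), (np.int64(260), np.int64(140), 15), (np.int64(261), np.int64(140), 14), (np.int64(262), np.int64(140), 15), (np.int64(263), np.int64(140), 14), (np.int64(264), np.int64(140), 15), (np.int64(265), np.int64(140), 14), (np.int64(267), np.int64(140), 16), (np.int64(268), np.int64(140), 15), (np.int64(269), np.int64(140), 16), (np.int64(270), np.int64(140), 15), (np.int64(271), np.int64(140), 16), (np.int64(273), np.int64(140), 14), (np.int64(274), np.int64(140), 16), (np.int64(276), np.int64(140), 18), (np.int64(278), np.int64(140), 14), (np.int64(279), np.int64(140), 14), (np.int64(280), np.int64(140), 14), (np.int64(282), np.int64(140), 15), (np.int64(283), np.int64(140), 15), (np.int64(284), np.int64(140), 14), (np.int64(285), np.int64(140), 15), (np.int64(286), np.int64(140), 15), (np.int64(287), np.int64(140), 14), (np.int64(288), np.int64(140), 16), (np.int64(290), np.int64(140), 15), (np.int64(291), np.int64(140), 14), (np.int64(292), np.int64(140), 15), (np.int64(293), np.int64(140), 15), (np.int64(294), np.int64(140), 14), (np.int64(295), np.int64(140), 14), (np.int64(296), np.int64(140), 14), (np.int64(297), np.int64(140), 15)]
scene diff 738
```

View pics/pin.png

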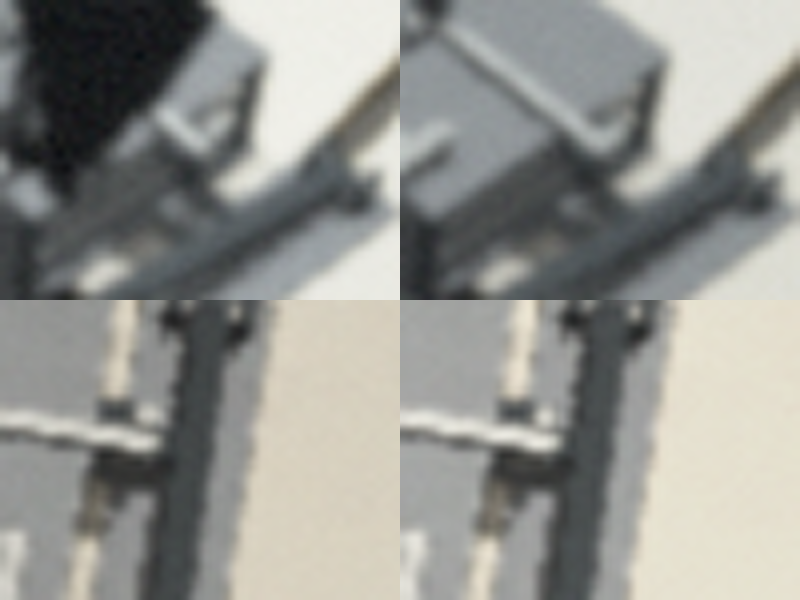

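The pin's state can't be read at this size, and there is no clear change. I'll press again at the pad's middle in small steps and watch how the force builds.

Request:
{"method": "servo_tool", "body": {"motion": [{"linear": [0,-0.5,0],"spin": 0,"hand": 1},{"linear": [0,-1,0],"spin": 0,"hand": 1}]}}

```text
t: 6.1
tool_pos: [460.7, 154.8, 220.4]
tool_rot: [0.761, 0.648, -0.001, 0.0]
wrist_force: [0.3, -0.5, 0.4]
finger_gap: 58.8
grasp_force: 0.0
```

Request:
{"method": "servo_tool", "body": {"motion": [{"linear": [0,-0.5,0],"spin": 0,"hand": 1},{"linear": [0,-1,0],"spin": 0,"hand": 1}]}}

```text
t: 6.3
tool_pos: [460.2, 53.2, 220.7]
tool_rot: [0.763, 0.647, -0.0, 0.0]
wrist_force: [1.0, -0.6, -0.4]
finger_gap: 28.0
grasp_force: 0.0
```

Request:
{"method": "servo_tool", "body": {"motion": [{"linear": [0,-0.5,0],"spin": 0,"hand": 1},{"linear": [0,-1,0],"spin": 0,"hand": 1}]}}

```text
t: 6.5
tool_pos: [459.8, -47.0, 220.8]
tool_rot: [0.763, 0.646, -0.0, 0.0]
wrist_force: [-0.1, 0.2, 0.4]
finger_gap: 0.4
grasp_force: 0.0
```

Request:
{"method": "servo_tool", "body": {"motion": [{"linear": [0.3,-0.5,0],"spin": 0,"hand": 1},{"linear": [0.6,-1,-0.3],"spin": 0,"hand": 1},{"linear": [0.6,-1,-0.7],"spin": 0,"hand": 1},{"linear": [0.6,-1,-1],"spin": 0,"hand": 1}]}}

```text
t: 6.9
tool_pos: [520.5, -148.1, 119.3]
tool_rot: [0.764, 0.645, -0.001, 0.0]
wrist_force: [-0.9, 1.8, -1.2]
finger_gap: -0.1
grasp_force: 0.0
```

Request:
{"method": "servo_tool", "body": {"motion": [{"linear": [0,0,-0.25],"spin": 0,"hand": 1},{"linear": [0,0,-0.46],"spin": 0,"hand": 1},{"linear": [0,0,-0.46],"spin": 0,"hand": 1},{"linear": [0,0,-0.46],"spin": 0,"hand": 1}]}}

```text
t: 7.3
tool_pos: [520.0, -144.4, 75.0]
tool_rot: [0.763, 0.647, -0.0, -0.001]
wrist_force: [-0.2, 0.1, 1.0]
finger_gap: 0.2
grasp_force: 0.0
```

Request:
{"method": "servo_tool", "body": {"motion": [{"linear": [0,0,-0.05],"spin": 0,"hand": 1},{"linear": [0,0,-0.05],"spin": 0,"hand": 1}]}}

```text
t: 7.5
tool_pos: [521.7, -143.9, 71.4]
tool_rot: [0.762, 0.647, 0.0, 0.001]
wrist_force: [-1.0, 0.9, -0.4]
finger_gap: 0.0
grasp_force: 0.0
```

Request:
{"method": "servo_tool", "body": {"motion": [{"linear": [0,0,-0.05],"spin": 0,"hand": 1},{"linear": [0,0,-0.05],"spin": 0,"hand": 1}]}}

```text
t: 7.7
tool_pos: [521.0, -143.2, 65.4]
tool_rot: [0.762, 0.648, -0.0, 0.0]
wrist_force: [-0.3, 0.6, -0.0]
finger_gap: -0.0
grasp_force: 0.0
```

Request:
{"method": "servo_tool", "body": {"motion": [{"linear": [0,0,-0.05],"spin": 0,"hand": 1},{"linear": [0,0,-0.05],"spin": 0,"hand": 1}]}}

```text
t: 7.9
tool_pos: [520.6, -143.0, 59.8]
tool_rot: [0.762, 0.648, -0.0, -0.001]
wrist_force: [-0.2, -0.2, -0.4]
finger_gap: -0.2
grasp_force: 0.0
```

Request:
{"method": "servo_tool", "body": {"motion": [{"linear": [0,0,-0.05],"spin": 0,"hand": 1},{"linear": [0,0,-0.05],"spin": 0,"hand": 1}]}}

```text
t: 8.1
tool_pos: [520.5, -143.0, 54.5]
tool_rot: [0.762, 0.648, -0.0, -0.001]
wrist_force: [0.3, 0.2, 0.8]
finger_gap: 0.0
grasp_force: 0.0
```

Request:
{"method": "servo_tool", "body": {"motion": [{"linear": [0,0,-0.05],"spin": 0,"hand": 1},{"linear": [0,0,-0.05],"spin": 0,"hand": 1}]}}

```text
t: 8.3
tool_pos: [520.5, -143.0, 49.6]
tool_rot: [0.762, 0.647, -0.0, -0.001]
wrist_force: [0.3, -0.5, -0.2]
finger_gap: -0.2
grasp_force: 0.0
```

There's no contact down to 50 mm, so the tip isn't over the pad. With the pad raised and the tip beside it, one close picture tells where it lies.

Run:
```python
from h import *
import pickle
T=get_state()["tool_pos"]
s2=pickle.load(open("scene2.pkl","rb"));c=capture("scene");pickle.dump(c,open("scene3.pkl","wb"))
x0,y0=280,200;o=[]
for q in(s2,c):
    im=cv2.convertScaleAbs(cv2.resize(np.array(q["pixels"],np.uint8)[y0:y0+40,x0:x0+40],(400,400),interpolation=cv2.INTER_CUBIC),alpha=1.8,beta=10)
    a,b=proj(c,T);cv2.circle(im,(int((a-x0+.5)*10),int((b-y0+.5)*10)),3,(0,0,255),-1);o.append(im)
print(T,a,b)
cv2.imwrite("pics/near.png",np.hstack(o))
```

```text
[ 520.47483486 -143.03306227   49.59314656] 295.92448690791963 225.21239757214994
```

View pics/near.png

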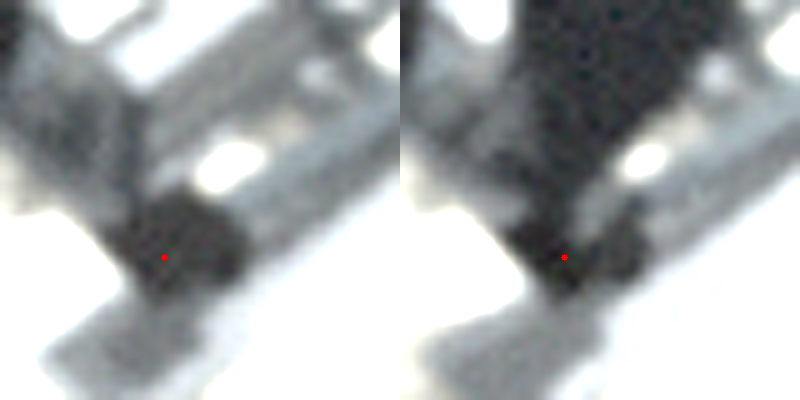

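Tip and pad overlap at (565,257), and the pad outline is the same as when clear. So the tip is over the pad, which must be lower than I took it. I'll keep going down in small steps.

Request:
{"method": "servo_tool", "body": {"motion": [{"linear": [0,0,-0.04],"spin": 0,"hand": 1},{"linear": [0,0,-0.04],"spin": 0,"hand": 1}]}}

```text
t: 8.55
tool_pos: [520.7, -143.1, 45.9]
tool_rot: [0.762, 0.647, -0.0, -0.0]
wrist_force: [-0.4, -0.2, 0.1]
finger_gap: -0.1
grasp_force: 0.0
```

Request:
{"method": "servo_tool", "body": {"motion": [{"linear": [0,0,-0.04],"spin": 0,"hand": 1},{"linear": [0,0,-0.04],"spin": 0,"hand": 1}]}}

```text
t: 8.75
tool_pos: [520.6, -143.1, 41.8]
tool_rot: [0.762, 0.647, -0.0, -0.0]
wrist_force: [0.1, 0.3, -0.5]
finger_gap: -0.1
grasp_force: 0.0
```

Request:
{"method": "servo_tool", "body": {"motion": [{"linear": [0,0,-0.04],"spin": 0,"hand": 1},{"linear": [0,0,-0.04],"spin": 0,"hand": 1}]}}

```text
t: 8.95
tool_pos: [521.3, -143.4, 38.5]
tool_rot: [0.762, 0.647, 0.0, 0.0]
wrist_force: [-1.5, 0.4, 4.2]
finger_gap: -0.2
grasp_force: 1.9
```

Request:
{"method": "servo_tool", "body": {"motion": [{"linear": [0,0,-0.04],"spin": 0,"hand": 1},{"linear": [0,0,-0.04],"spin": 0,"hand": 1}]}}

```text
t: 9.15
tool_pos: [521.3, -143.5, 34.7]
tool_rot: [0.762, 0.648, 0.0, 0.0]
wrist_force: [-0.9, 0.1, 4.3]
finger_gap: -0.1
grasp_force: 2.0
```

Request:
{"method": "servo_tool", "body": {"motion": [{"linear": [0,0,-0.06],"spin": 0,"hand": 1},{"linear": [0,0,-0.06],"spin": 0,"hand": 1}]}}

```text
t: 9.35
tool_pos: [521.5, -143.6, 28.6]
tool_rot: [0.762, 0.647, 0.0, 0.0]
wrist_force: [-0.9, 0.1, 3.4]
finger_gap: 0.2
grasp_force: 2.2
```

Request:
{"method": "servo_tool", "body": {"motion": [{"linear": [0,0,-0.06],"spin": 0,"hand": 1},{"linear": [0,0,-0.06],"spin": 0,"hand": 1}]}}

```text
t: 9.55
tool_pos: [521.3, -143.6, 22.6]
tool_rot: [0.762, 0.648, 0.0, 0.0]
wrist_force: [-0.4, -1.0, 5.5]
finger_gap: -0.2
grasp_force: 2.5
```

Run:
```python
from h import *
import pickle
s2=pickle.load(open("scene2.pkl","rb"));c=capture("scene");pickle.dump(c,open("scene4.pkl","wb"))
s=get_state();print(s["tool_pos"],s["wrist_force"],s["moment"])
print(np.array(c["pixels"],np.uint8).max(2)[216:242,284:312])
```

```text
[ 521.38769032 -143.59154587   22.84593169] [-1.80325157 -0.2634202   5.0525032 ] [-0.05979334  0.25503526  0.0478566 ]
[[ 67  46  47  50  62  63  61  56  41  34  32  20  25  25  29  24  23  27
   38  70 102 110 106 117 118 108 103 101]
 [ 61  50  49  53  65  60  56  53  43  34  23  25  24  28  19  32  28  28
   46  86 127 132 123 110 106 103  98  96]
 [ 68  52  56  64  66  57  56  50  46  38  28  31  24  23  28  25  20  29
   54  94 123 127 106  93  97  90  91  83]
 [ 85  70  64  66  62  53  52  48  50  36  24  27  27  24  19  26  32  38
   50  79 100 104  96  89  89  83  75  73]
 [113 104  87  70  57  50  41  41  41  38  28  20  24  31  35  35  41  40
   47  60  70  85  86  85  81  75  73  72]
 [156 157 134  97  64  46  33  25  32  33  34  30  25  22  33  40  53  58
   53  49  56  68  75  77  71  70  74  75]
 [214 213 181 139 103  75  60  43  29  28  21  28  28  33  41  53  54  58
   52  52  50  57  62  70  71  73  84  97]
 [234 234 221 193 165 147 121  79  41  28  30  26  29  40  60  66  62  54
   50  52  53  55  70  73  74  85 104 125]
 [241 239 235 227 218 194 159 104  49  29  2
[... 1362 characters left out ...]
 81  74  72  72  75  73  73  72  77  76  76  78  87  96 111 125 137 140
  140 145 164 185 200 205 207 208 207 207]
 [ 85  77  74  74  72  77  75  74  73  75  71  80  95 119 133 138 139 139
  146 162 187 201 208 208 208 207 208 207]
 [ 92  80  77  75  71  74  74  77  76  75  74  79 103 129 140 139 136 151
  172 190 200 206 212 208 207 208 206 207]
 [ 98  88  82  77  75  73  76  76  75  77  75  84 107 128 133 127 139 173
  195 203 209 210 206 207 205 208 208 207]
 [108 101  89  79  79  78  74  77  75  74  80  89 106 118 115 123 155 188
  203 208 208 206 206 206 207 209 209 206]
 [109 108 106  96  84  80  74  76  74  73  77  89 100 103 117 152 179 197
  206 205 208 207 207 207 210 206 208 207]]
```

Contact begins at 40 mm on the readout. The pad has visibly gone down, by about 3.5 of the 6.4 px expected for the full stroke. So the tip is working the pedal and about 20 mm of stroke remain. I'm continuing in small steps until the stop shows in the force.

Request:
{"method": "servo_tool", "body": {"motion": [{"linear": [0,0,-0.03],"spin": 0,"hand": 1},{"linear": [0,0,-0.03],"spin": 0,"hand": 1}]}}

```text
t: 9.8
tool_pos: [521.1, -143.5, 19.9]
tool_rot: [0.762, 0.648, -0.0, 0.0]
wrist_force: [-1.6, -1.0, 6.8]
finger_gap: 0.1
grasp_force: 2.7
```

Request:
{"method": "servo_tool", "body": {"motion": [{"linear": [0,0,-0.03],"spin": 0,"hand": 1},{"linear": [0,0,-0.03],"spin": 0,"hand": 1}]}}

```text
t: 10.0
tool_pos: [520.9, -143.5, 16.9]
tool_rot: [0.762, 0.648, -0.0, -0.0]
wrist_force: [-1.9, 0.4, 5.6]
finger_gap: 0.0
grasp_force: 2.9
```

Request:
{"method": "servo_tool", "body": {"motion": [{"linear": [0,0,-0.03],"spin": 0,"hand": 1},{"linear": [0,0,-0.03],"spin": 0,"hand": 1}]}}

```text
t: 10.2
tool_pos: [520.7, -143.4, 13.8]
tool_rot: [0.762, 0.648, -0.0, -0.0]
wrist_force: [-2.8, 0.2, 6.2]
finger_gap: 0.1
grasp_force: 3.0
```

Request:
{"method": "servo_tool", "body": {"motion": [{"linear": [0,0,-0.03],"spin": 0,"hand": 1},{"linear": [0,0,-0.03],"spin": 0,"hand": 1}]}}

```text
t: 10.4
tool_pos: [520.6, -143.4, 10.7]
tool_rot: [0.762, 0.648, -0.001, -0.0]
wrist_force: [-2.4, -0.6, 6.1]
finger_gap: -0.2
grasp_force: 3.1
```

Request:
{"method": "servo_tool", "body": {"motion": [{"linear": [0,0,-0.02],"spin": 0,"hand": 1},{"linear": [0,0,-0.02],"spin": 0,"hand": 1}]}}

```text
t: 10.6
tool_pos: [520.4, -143.4, 8.8]
tool_rot: [0.762, 0.648, -0.001, -0.001]
wrist_force: [-2.9, 0.0, 6.5]
finger_gap: -0.1
grasp_force: 3.2
```

Request:
{"method": "servo_tool", "body": {"motion": [{"linear": [0,0,-0.02],"spin": 0,"hand": 1},{"linear": [0,0,-0.02],"spin": 0,"hand": 1}]}}

```text
t: 10.8
tool_pos: [520.3, -143.3, 6.8]
tool_rot: [0.762, 0.648, -0.001, -0.001]
wrist_force: [-2.9, -0.1, 6.5]
finger_gap: 0.1
grasp_force: 3.3
```

Request:
{"method": "servo_tool", "body": {"motion": [{"linear": [0,0,-0.02],"spin": 0,"hand": 1},{"linear": [0,0,-0.02],"spin": 0,"hand": 1}]}}

```text
t: 11.0
tool_pos: [520.1, -143.3, 4.7]
tool_rot: [0.762, 0.648, -0.001, -0.001]
wrist_force: [-2.9, -0.3, 7.6]
finger_gap: 0.3
grasp_force: 3.4
```

Request:
{"method": "servo_tool", "body": {"motion": [{"linear": [0,0,-0.02],"spin": 0,"hand": 1},{"linear": [0,0,-0.02],"spin": 0,"hand": 1}]}}

```text
t: 11.2
tool_pos: [520.0, -143.3, 2.7]
tool_rot: [0.762, 0.648, -0.001, -0.001]
wrist_force: [-3.5, -1.0, 6.5]
finger_gap: 0.1
grasp_force: 3.5
```

Request:
{"method": "servo_tool", "body": {"motion": [{"linear": [0,0,-0.015],"spin": 0,"hand": 1},{"linear": [0,0,-0.015],"spin": 0,"hand": 1}]}}

```text
t: 11.4
tool_pos: [520.0, -143.3, 1.3]
tool_rot: [0.762, 0.648, -0.001, -0.001]
wrist_force: [-4.5, 0.1, 5.5]
finger_gap: -0.0
grasp_force: 3.6
```

Run:
```python
from h import *
import pickle
c=capture("scene");pickle.dump(c,open("scene5.pkl","wb"))
s=get_state();print(s["tool_pos"],s["wrist_force"],s["moment"],s["joint_pos"],proj(c,s["tool_pos"]))
print(np.array(c["pixels"],np.uint8).max(2)[216:246,284:312])
```

```text
[ 520.01430489 -143.30191242    1.30289244] [-3.85390874 -0.0208377   6.69072021] [-0.08639378  0.75109412  0.01893276] [-3.98549006e-01  3.05016829e-01  1.93520054e+00 -1.00582597e-03
  9.03952600e-01 -2.35966711e-01] (np.float64(294.7998127972023), np.float64(233.05449033761676))
[[ 72  67  55  50  50  51  48  46  40  28  24  26  26  21  29  22  30  28
   31  26  25  38  51  87 121 137 131 122]
 [ 76  71  67  65  60  59  54  51  41  31  31  25  26  29  23  32  21  23
   21  31  32  42  73 109 132 128 116 108]
 [ 88  85  76  73  67  65  58  50  40  36  34  22  22  27  26  32  27  22
   24  29  39  53  85 120 124 119 105 102]
 [ 94  85  76  70  67  64  60  49  37  26  29  32  25  21  24  25  28  31
   37  49  60  72  89 109 109 102 104  97]
 [ 90  77  67  66  65  65  61  53  47  36  28  31  28  25  22  28  33  27
   56  82  95  92  87  94  96  91  89  88]
 [ 84  61  56  63  61  60  57  57  53  43  29  23  28  20  26  29  26  39
   60  89 103  95  87  92  87  82  79  77]
 [111  77  64  64  61  56  53  51  48  37  33  28  24  30  30  30  32  28
   54  77  90  92  90  89  82  78  74  85
[... 1993 characters left out ...]
109 102  91  82  76  77  77  78  73  73  75  75  78  84 101 122 156 186
  206 205 208 208 207 208 205 208 208 208]
 [109 106 103  92  84  75  72  75  76  74  72  72  72  82 111 150 182 199
  209 207 206 206 207 207 208 207 207 203]
 [109 107 105 102  92  81  76  76  76  71  74  68  71  98 144 186 200 206
  207 206 207 205 207 206 209 205 209 205]
 [109 108 108 107  99  86  73  72  75  73  66  66  93 132 173 198 207 207
  208 209 206 205 205 207 207 206 202 205]
 [112 110 109 107  97  80  71  68  65  61  62  90 139 175 200 207 206 207
  208 208 207 206 208 206 208 207 204 203]
 [110 112 107  99  90  76  62  54  48  60  89 134 185 218 222 219 212 208
  208 207 206 208 207 208 207 206 206 208]]
```

The pad's lowest corner is now at pixel (293.5,236), against (294,236.4) expected on the stop, so the pad follows the tip. The readout evidently runs about 27 mm below the real contact. I'll go on until the stop shows in the force.

Request:
{"method": "servo_tool", "body": {"motion": [{"linear": [0,0,-0.02],"spin": 0,"hand": 1},{"linear": [0,0,-0.02],"spin": 0,"hand": 1}]}}

```text
t: 11.65
tool_pos: [520.0, -143.3, -0.1]
tool_rot: [0.762, 0.648, -0.001, -0.001]
wrist_force: [-5.8, -0.4, 11.0]
finger_gap: -0.1
grasp_force: 5.3
```

Request:
{"method": "servo_tool", "body": {"motion": [{"linear": [0,0,-0.02],"spin": 0,"hand": 1},{"linear": [0,0,-0.02],"spin": 0,"hand": 1}]}}

```text
t: 11.85
tool_pos: [520.1, -143.3, -0.6]
tool_rot: [0.762, 0.648, -0.001, -0.002]
wrist_force: [-8.8, 1.1, 21.2]
finger_gap: 0.2
grasp_force: 10.1
```

The stop is reached: the force jumps to 21 N. I'm lifting off and probing a bare patch of roof (known 80 mm) lightly with shut fingers, to settle the height offset before working the catches.

Request:
{"method": "servo_tool", "body": {"motion": [{"linear": [0,0,0.4],"spin": 0,"hand": 1},{"linear": [0,0,0.8],"spin": 0,"hand": 1},{"linear": [0,0,1],"spin": 0,"hand": 1}]}}

```text
t: 12.15
tool_pos: [523.2, -143.9, 100.4]
tool_rot: [0.762, 0.647, 0.001, 0.002]
wrist_force: [0.9, -0.8, -0.1]
finger_gap: -0.1
grasp_force: 0.0
```

Request:
{"method": "servo_tool", "body": {"motion": [{"linear": [0,0,0.4],"spin": 0,"hand": 1},{"linear": [0.3,0.1,0.6],"spin": 0,"hand": 1},{"linear": [0.7,0.25,0.6],"spin": 0,"hand": 1},{"linear": [1,0.35,0.6],"spin": 0,"hand": 1}]}}

```text
t: 12.55
tool_pos: [623.5, -107.6, 158.4]
tool_rot: [0.762, 0.647, 0.001, 0.001]
wrist_force: [-0.1, 0.9, -0.5]
finger_gap: -0.1
grasp_force: 0.0
```

Request:
{"method": "servo_tool", "body": {"motion": [{"linear": [0.4,0.1,0],"spin": 0,"hand": 1},{"linear": [0.68,0.2,0],"spin": 0,"hand": 1},{"linear": [0.68,0.2,-0.3],"spin": 0,"hand": 1},{"linear": [0.68,0.2,-0.6],"spin": 0,"hand": 1},{"linear": [0.68,0.2,-0.6],"spin": 0,"hand": 1}]}}

```text
t: 13.05
tool_pos: [684.2, -86.7, 89.9]
tool_rot: [0.762, 0.648, -0.004, -0.005]
wrist_force: [-0.9, -0.8, -1.0]
finger_gap: 0.3
grasp_force: 0.0
```

Request:
{"method": "servo_tool", "body": {"motion": [{"linear": [0,0,-0.06],"spin": 0,"hand": 1},{"linear": [0,0,-0.06],"spin": 0,"hand": 1}]}}

```text
t: 13.25
tool_pos: [689.4, -88.5, 91.5]
tool_rot: [0.762, 0.647, 0.0, 0.0]
wrist_force: [0.6, -0.3, -0.0]
finger_gap: -0.4
grasp_force: 0.0
```

Request:
{"method": "servo_tool", "body": {"motion": [{"linear": [0,0,-0.04],"spin": 0,"hand": 1},{"linear": [0,0,-0.04],"spin": 0,"hand": 1}]}}

```text
t: 13.45
tool_pos: [689.7, -88.6, 88.1]
tool_rot: [0.762, 0.647, 0.001, 0.001]
wrist_force: [0.8, -0.3, -0.8]
finger_gap: 0.4
grasp_force: 0.0
```

Request:
{"method": "servo_tool", "body": {"motion": [{"linear": [0,0,-0.03],"spin": 0,"hand": 1},{"linear": [0,0,-0.03],"spin": 0,"hand": 1}]}}

```text
t: 13.65
tool_pos: [689.0, -88.3, 84.0]
tool_rot: [0.762, 0.647, 0.0, 0.0]
wrist_force: [0.2, 0.8, 0.0]
finger_gap: 0.2
grasp_force: 0.0
```

Request:
{"method": "servo_tool", "body": {"motion": [{"linear": [0,0,-0.04],"spin": 0,"hand": 1},{"linear": [0,0,-0.04],"spin": 0,"hand": 1}]}}

```text
t: 13.85
tool_pos: [688.6, -88.2, 79.2]
tool_rot: [0.762, 0.647, -0.0, -0.0]
wrist_force: [-0.2, 0.4, -0.1]
finger_gap: -0.4
grasp_force: 0.0
```

Request:
{"method": "servo_tool", "body": {"motion": [{"linear": [0,0,-0.02],"spin": 0,"hand": 1},{"linear": [0,0,-0.02],"spin": 0,"hand": 1}]}}

```text
t: 14.05
tool_pos: [688.8, -88.2, 77.4]
tool_rot: [0.762, 0.647, -0.0, -0.0]
wrist_force: [-1.0, -0.3, 0.1]
finger_gap: -0.2
grasp_force: 0.0
```

Request:
{"method": "servo_tool", "body": {"motion": [{"linear": [0,0,-0.03],"spin": 0,"hand": 1},{"linear": [0,0,-0.03],"spin": 0,"hand": 1}]}}

```text
t: 14.25
tool_pos: [688.7, -88.2, 74.4]
tool_rot: [0.762, 0.648, -0.0, -0.0]
wrist_force: [-0.3, -0.5, -0.1]
finger_gap: -0.3
grasp_force: 0.0
```

Request:
{"method": "servo_tool", "body": {"motion": [{"linear": [0,0,-0.03],"spin": 0,"hand": 1},{"linear": [0,0,-0.03],"spin": 0,"hand": 1}]}}

```text
t: 14.45
tool_pos: [688.7, -88.2, 71.3]
tool_rot: [0.762, 0.647, -0.0, -0.0]
wrist_force: [-0.4, -0.5, 0.9]
finger_gap: 0.6
grasp_force: 0.0
```

Request:
{"method": "servo_tool", "body": {"motion": [{"linear": [0,0,-0.03],"spin": 0,"hand": 1},{"linear": [0,0,-0.03],"spin": 0,"hand": 1}]}}

```text
t: 14.65
tool_pos: [688.7, -88.2, 68.3]
tool_rot: [0.762, 0.647, -0.0, -0.0]
wrist_force: [-1.7, 0.3, 0.1]
finger_gap: -0.0
grasp_force: 0.0
```

Request:
{"method": "servo_tool", "body": {"motion": [{"linear": [0,0,-0.03],"spin": 0,"hand": 1},{"linear": [0,0,-0.03],"spin": 0,"hand": 1}]}}

```text
t: 14.85
tool_pos: [688.7, -88.2, 65.4]
tool_rot: [0.762, 0.647, -0.0, -0.0]
wrist_force: [-0.6, -0.3, 0.4]
finger_gap: 0.2
grasp_force: 0.0
```

Request:
{"method": "servo_tool", "body": {"motion": [{"linear": [0,0,-0.04],"spin": 0,"hand": 1},{"linear": [0,0,-0.04],"spin": 0,"hand": 1}]}}

```text
t: 15.05
tool_pos: [688.5, -88.2, 61.1]
tool_rot: [0.762, 0.647, -0.0, -0.0]
wrist_force: [-0.1, 0.1, -0.7]
finger_gap: 0.1
grasp_force: 0.0
```

Request:
{"method": "servo_tool", "body": {"motion": [{"linear": [0,0,-0.03],"spin": 0,"hand": 1},{"linear": [0,0,-0.03],"spin": 0,"hand": 1}]}}

```text
t: 15.25
tool_pos: [688.7, -88.2, 58.3]
tool_rot: [0.762, 0.647, -0.0, -0.0]
wrist_force: [-0.2, 0.6, -0.5]
finger_gap: -0.2
grasp_force: 0.0
```

Request:
{"method": "servo_tool", "body": {"motion": [{"linear": [0,0,-0.02],"spin": 0,"hand": 1},{"linear": [0,0,-0.02],"spin": 0,"hand": 1}]}}

```text
t: 15.45
tool_pos: [688.9, -88.3, 56.6]
tool_rot: [0.762, 0.647, -0.0, -0.0]
wrist_force: [-0.4, -0.1, -0.0]
finger_gap: -0.1
grasp_force: 0.0
```

Request:
{"method": "servo_tool", "body": {"motion": [{"linear": [0,0,-0.02],"spin": 0,"hand": 1},{"linear": [0,0,-0.02],"spin": 0,"hand": 1}]}}

```text
t: 15.65
tool_pos: [688.8, -88.3, 54.6]
tool_rot: [0.762, 0.647, -0.0, -0.0]
wrist_force: [-0.2, -1.4, -0.5]
finger_gap: -0.1
grasp_force: 0.0
```

Request:
{"method": "servo_tool", "body": {"motion": [{"linear": [0,0,-0.02],"spin": 0,"hand": 1},{"linear": [0,0,-0.02],"spin": 0,"hand": 1}]}}

```text
t: 15.85
tool_pos: [688.9, -88.3, 52.6]
tool_rot: [0.762, 0.647, -0.0, -0.0]
wrist_force: [1.0, 0.4, 1.0]
finger_gap: 0.2
grasp_force: 0.0
```

Request:
{"method": "servo_tool", "body": {"motion": [{"linear": [0,0,-0.02],"spin": 0,"hand": 1},{"linear": [0,0,-0.02],"spin": 0,"hand": 1}]}}

```text
t: 16.05
tool_pos: [689.2, -88.3, 52.3]
tool_rot: [0.762, 0.648, -0.0, -0.0]
wrist_force: [-2.4, 0.5, 3.8]
finger_gap: -0.0
grasp_force: 2.4
```

The roof (80 mm) is met at readout 52.4 and the pad (68 mm) was met at 40.5. So the readout lies 27.5 mm below the real fingertips, both times alike, and I'll use tip = readout + 27.5. Next I rectify the clear top view at z=114 in cage axes to read the catches and the handle.

Run:
```python
from h import *
import pickle
t=pickle.load(open("top2.pkl","rb"));img=np.array(t["pixels"],np.uint8)
R=np.array([[.9864,.1644],[-.1644,.9864]]);C=np.array([642.4,-35])
k=2.7;H,Wd=594,540   # row0: x'=90 ; col0: y'=100
def rect(z):
    m=np.zeros((H,Wd,2),np.float32)
    for i in range(H):
        for j in range(Wd):
            w=R@[90-i/k,100-j/k]+C; m[i,j]=proj(t,[w[0],w[1],z])
    return cv2.remap(img,m[...,0],m[...,1],cv2.INTER_CUBIC)
a=rect(114);a=cv2.convertScaleAbs(a,alpha=1.3)
for q in range(-120,90,20): cv2.line(a,(0,int((90-q)*k)),(8 if q%100 else 16,int((90-q)*k)),(0,0,255),1)
for q in range(-80,100,20): cv2.line(a,(int((100-q)*k),0),(int((100-q)*k),8 if q else 16),(0,0,255),1)
cv2.imwrite("pics/rect.png",a)
```

```text
(no output)
```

View pics/rect.png

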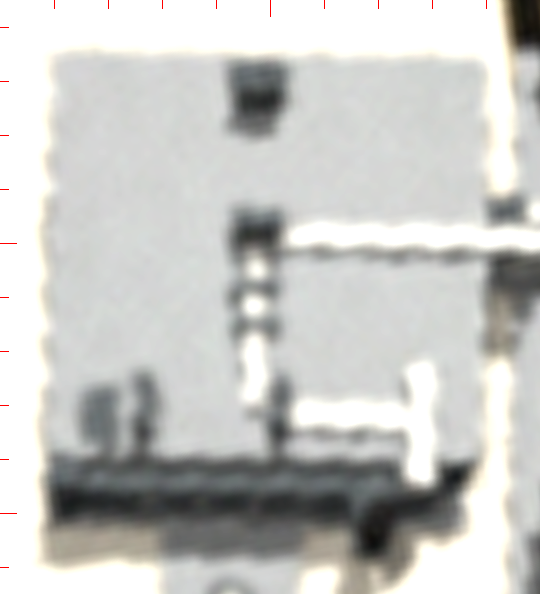

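Readings in cage axes: rear catch mid (36,5), front catch mid (-58,21.5), handle axis (-104,-39). Spacing and sizes fit (51 mm between jaw centres, handle 14 mm). In the world the rear mid is at (679,-36), so I'm going there open, down to readout 67 (tips about 95), and squeezing.

Request:
{"method": "servo_tool", "body": {"motion": [{"linear": [0,0,0.35],"spin": 0,"hand": 1},{"linear": [0,0,0.7],"spin": 0,"hand": -1},{"linear": [0,0,0.7],"spin": 0,"hand": -1},{"linear": [-0.05,0.25,0.7],"spin": 0,"hand": -1},{"linear": [-0.104,0.523,0.7],"spin": 0,"hand": -1}]}}

```text
t: 16.55
tool_pos: [678.9, -36.5, 121.2]
tool_rot: [0.763, 0.647, 0.0, 0.0]
wrist_force: [0.0, 0.5, 0.2]
finger_gap: 58.0
grasp_force: 0.0
```

Request:
{"method": "servo_tool", "body": {"motion": [{"linear": [0,0,0],"spin": 0,"hand": -1},{"linear": [0,0,0],"spin": 0,"hand": -1},{"linear": [0,0,-0.2],"spin": 0,"hand": -1},{"linear": [0,0,-0.4],"spin": 0,"hand": -1},{"linear": [0,0,-0.54],"spin": 0,"hand": -1}]}}

```text
t: 17.05
tool_pos: [678.1, -37.0, 65.2]
tool_rot: [0.762, 0.647, -0.001, -0.0]
wrist_force: [0.1, 0.6, 0.3]
finger_gap: 85.3
grasp_force: 0.0
```

Request:
{"method": "servo_tool", "body": {"motion": [{"linear": [0,0,0],"spin": 0,"hand": -1},{"linear": [0,0,0],"spin": 0,"hand": -0.6},{"linear": [0,0,0],"spin": 0,"hand": -0.4}]}}

```text
t: 17.35
tool_pos: [678.7, -36.3, 68.2]
tool_rot: [0.762, 0.647, -0.0, -0.0]
wrist_force: [-1.6, 0.4, -0.3]
finger_gap: 60.5
grasp_force: 0.0
```

Request:
{"method": "servo_tool", "body": {"motion": [{"linear": [0,0,0],"spin": 0,"hand": -0.2},{"linear": [0,0,0],"spin": 0,"hand": -0.2}]}}

```text
t: 17.55
tool_pos: [678.7, -36.0, 68.2]
tool_rot: [0.762, 0.647, 0.0, 0.0]
wrist_force: [-3.3, 0.5, 2.4]
finger_gap: 51.1
grasp_force: 1.5
```

Request:
{"method": "servo_tool", "body": {"motion": [{"linear": [0,0,0],"spin": 0,"hand": 0.1},{"linear": [0,0,0],"spin": 0,"hand": 0.4},{"linear": [0,0,0],"spin": 0,"hand": 0.4},{"linear": [0,0,0],"spin": 0,"hand": 0.4}]}}

```text
t: 17.95
tool_pos: [677.1, -35.6, 68.3]
tool_rot: [0.762, 0.647, -0.001, -0.002]
wrist_force: [-8.7, 0.3, 8.1]
finger_gap: 32.1
grasp_force: 64.9
```

The rear catch is fully together (gap 32 mm at 65 N). I'm opening, rising, turning 90° and moving to the front catch at about (587,-4).

Request:
{"method": "servo_tool", "body": {"motion": [{"linear": [0,0,0],"spin": 0,"hand": -1},{"linear": [0,0,0],"spin": 0,"hand": -1},{"linear": [0,0,0],"spin": 0,"hand": -1},{"linear": [0,0,0.3],"spin": 0,"hand": -1},{"linear": [0,0,0.6],"spin": 0,"hand": -1}]}}

```text
t: 18.45
tool_pos: [677.8, -35.9, 125.9]
tool_rot: [0.762, 0.647, -0.001, -0.001]
wrist_force: [0.4, -0.4, 0.8]
finger_gap: 85.4
grasp_force: 0.0
```

Request:
{"method": "servo_tool", "body": {"motion": [{"linear": [-0.2,0.1,0],"spin": 0.09,"hand": -1},{"linear": [-0.4,0.2,0],"spin": 0.18,"hand": -1},{"linear": [-0.6,0.3,0],"spin": 0.27,"hand": -1},{"linear": [-0.92,0.317,0],"spin": 0.36,"hand": -1},{"linear": [-0.92,0.317,0],"spin": 0.45,"hand": -1}]}}

```text
t: 18.95
tool_pos: [582.4, -3.4, 125.4]
tool_rot: [0.488, 0.873, -0.001, -0.002]
wrist_force: [0.1, 0.4, 0.3]
finger_gap: 85.3
grasp_force: 0.0
```

Request:
{"method": "servo_tool", "body": {"motion": [{"linear": [0,0,0],"spin": 0.09,"hand": -1},{"linear": [0,0,0],"spin": 0.18,"hand": -1},{"linear": [0,0,0],"spin": 0.27,"hand": -1},{"linear": [0,0,0],"spin": 0.36,"hand": -1},{"linear": [0,0,0],"spin": 0.45,"hand": -1}]}}

```text
t: 19.45
tool_pos: [587.4, -4.4, 127.2]
tool_rot: [0.156, 0.988, 0.0, 0.001]
wrist_force: [-0.1, 0.3, 0.8]
finger_gap: 85.4
grasp_force: 0.0
```

Request:
{"method": "servo_tool", "body": {"motion": [{"linear": [0,0,0],"spin": 0.09,"hand": -1},{"linear": [0,0,0],"spin": 0.1,"hand": -1},{"linear": [0,0,-0.2],"spin": 0.1,"hand": -1},{"linear": [0,0,-0.4],"spin": 0.1,"hand": -1},{"linear": [0,0,-0.6],"spin": 0.1,"hand": -1}]}}

```text
t: 19.95
tool_pos: [587.5, -4.4, 66.8]
tool_rot: [0.082, 0.997, -0.0, 0.001]
wrist_force: [-0.2, -0.4, -0.1]
finger_gap: 85.4
grasp_force: 0.0
```

Request:
{"method": "servo_tool", "body": {"motion": [{"linear": [0,0,0],"spin": 0,"hand": -1},{"linear": [0,0,0],"spin": 0,"hand": -0.6},{"linear": [0,0,0],"spin": 0,"hand": -0.4}]}}

```text
t: 20.25
tool_pos: [588.0, -4.5, 68.4]
tool_rot: [0.081, 0.997, -0.0, 0.001]
wrist_force: [0.2, 0.6, 0.6]
finger_gap: 60.4
grasp_force: 0.0
```

Request:
{"method": "servo_tool", "body": {"motion": [{"linear": [0,0,0],"spin": 0,"hand": -0.2},{"linear": [0,0,0],"spin": 0,"hand": -0.2}]}}

```text
t: 20.45
tool_pos: [587.9, -4.5, 68.4]
tool_rot: [0.081, 0.997, -0.0, 0.001]
wrist_force: [0.6, -0.2, 0.6]
finger_gap: 51.3
grasp_force: 0.0
```

Request:
{"method": "servo_tool", "body": {"motion": [{"linear": [0,0,0],"spin": 0,"hand": 0.1},{"linear": [0,0,0],"spin": 0,"hand": 0.4},{"linear": [0,0,0],"spin": 0,"hand": 0.4},{"linear": [0,0,0],"spin": 0,"hand": 0.4}]}}

```text
t: 20.85
tool_pos: [587.6, -4.5, 68.4]
tool_rot: [0.082, 0.997, -0.0, 0.001]
wrist_force: [-2.0, 0.4, 5.7]
finger_gap: 32.4
grasp_force: 62.9
```

The front catch is fully together too (gap 32 mm at 63 N). I'm opening, rising and going to the handle at about (532.5,-56.5), with the tips at about 95 mm.

Request:
{"method": "servo_tool", "body": {"motion": [{"linear": [0,0,0],"spin": 0,"hand": -1},{"linear": [0,0,0],"spin": 0,"hand": -1},{"linear": [0,0,0],"spin": 0,"hand": -1},{"linear": [0,0,0.3],"spin": 0,"hand": -0.5},{"linear": [0,0,0.6],"spin": 0,"hand": -0.4}]}}

```text
t: 21.35
tool_pos: [585.0, -4.1, 125.6]
tool_rot: [0.081, 0.997, 0.0, -0.002]
wrist_force: [0.4, 0.2, 0.7]
finger_gap: 59.7
grasp_force: 0.0
```

Request:
{"method": "servo_tool", "body": {"motion": [{"linear": [-0.2,-0.2,0],"spin": 0,"hand": -0.4},{"linear": [-0.4,-0.4,0],"spin": 0,"hand": -0.4},{"linear": [-0.54,-0.52,0],"spin": 0,"hand": -0.4},{"linear": [-0.54,-0.52,0],"spin": 0,"hand": -0.4}]}}

```text
t: 21.75
tool_pos: [530.7, -57.2, 126.2]
tool_rot: [0.082, 0.997, 0.0, -0.001]
wrist_force: [0.3, 0.5, 0.0]
finger_gap: 59.8
grasp_force: 0.0
```

Request:
{"method": "servo_tool", "body": {"motion": [{"linear": [0,0,-0.2],"spin": 0,"hand": -0.4},{"linear": [0,0,-0.4],"spin": 0,"hand": -0.4},{"linear": [0,0,-0.6],"spin": 0,"hand": -0.4},{"linear": [0,0,-0.6],"spin": 0,"hand": -0.4}]}}

```text
t: 22.15
tool_pos: [530.0, -55.1, 63.5]
tool_rot: [0.081, 0.997, 0.001, -0.003]
wrist_force: [0.1, -0.1, -0.0]
finger_gap: 60.0
grasp_force: 0.0
```

Request:
{"method": "servo_tool", "body": {"motion": [{"linear": [0,0,0],"spin": 0,"hand": 0},{"linear": [0,0,0],"spin": 0,"hand": 0.3},{"linear": [0,0,0],"spin": 0,"hand": 0.5},{"linear": [0,0,0],"spin": 0,"hand": 0.5}]}}

```text
t: 22.55
tool_pos: [533.6, -56.5, 68.0]
tool_rot: [0.081, 0.997, -0.0, 0.001]
wrist_force: [0.4, 0.1, 0.2]
finger_gap: 21.0
grasp_force: 0.0
```

Request:
{"method": "servo_tool", "body": {"motion": [{"linear": [0,0,0],"spin": 0,"hand": 0.8},{"linear": [0,0,0],"spin": 0,"hand": 1},{"linear": [0,0,0],"spin": 0,"hand": 1},{"linear": [0,0,0],"spin": 0,"hand": 1}]}}

```text
t: 22.95
tool_pos: [533.3, -57.7, 68.0]
tool_rot: [0.081, 0.997, -0.001, 0.001]
wrist_force: [-2.3, -5.3, 5.1]
finger_gap: 12.1
grasp_force: 58.7
```

The handle is gripped (12 mm gap, 59 N). I'll work out the arc about the hinge, in move units.

```bash
cat > arc.py <<'E'
import numpy as np,sys
# world offsets of handle along gate angle, for hinge offset d (cage x behind handle)
d=float(sys.argv[1]);R=np.array([[.9864,.1644],[-.1644,.9864]])
y0=-np.sqrt(114**2-d*d);
f=lambda th:R@np.array([-d*np.cos(th)+y0*np.sin(th)+d, d*np.sin(th)+y0*np.cos(th)-y0])
for th in np.arange(0,1.71,.1): print(round(th,1),(f(th)/100).round(3),round(-th/(np.pi/2),3))
E
python3 arc.py 15; python3 arc.py 22 | sed -n '4p;11p;16p'
```

```text
0.0 [0. 0.] -0.0
0.1 [-0.107  0.039] -0.064
0.2 [-0.21   0.088] -0.127
0.3 [-0.307  0.147] -0.191
0.4 [-0.398  0.216] -0.255
0.5 [-0.482  0.293] -0.318
0.6 [-0.557  0.379] -0.382
0.7 [-0.624  0.471] -0.446
0.8 [-0.681  0.57 ] -0.509
0.9 [-0.728  0.674] -0.573
1.0 [-0.764  0.782] -0.637
1.1 [-0.789  0.893] -0.7
1.2 [-0.803  1.006] -0.764
1.3 [-0.806  1.12 ] -0.828
1.4 [-0.797  1.234] -0.891
1.5 [-0.777  1.346] -0.955
1.6 [-0.746  1.455] -1.019
1.7 [-0.704  1.561] -1.082
0.3 [-0.297  0.166] -0.191
1.0 [-0.714  0.828] -0.637
1.5 [-0.692  1.392] -0.955
```

Request:
{"method": "servo_tool", "body": {"motion": [{"linear": [-0.05,0.01,0],"spin": -0.032,"hand": 1},{"linear": [-0.107,0.029,0],"spin": -0.064,"hand": 1},{"linear": [-0.16,0.052,0],"spin": -0.095,"hand": 1},{"linear": [-0.21,0.078,0],"spin": -0.127,"hand": 1},{"linear": [-0.21,0.078,0],"spin": -0.127,"hand": 1}]}}

```text
t: 23.45
tool_pos: [513.3, -47.2, 68.0]
tool_rot: [0.18, 0.984, 0.001, 0.002]
wrist_force: [2.4, 3.0, 2.2]
finger_gap: 12.1
grasp_force: 59.1
```

Request:
{"method": "servo_tool", "body": {"motion": [{"linear": [-0.05,0.04,0],"spin": -0.032,"hand": 1},{"linear": [-0.095,0.075,0],"spin": -0.064,"hand": 1},{"linear": [-0.14,0.11,0],"spin": -0.095,"hand": 1},{"linear": [-0.185,0.15,0],"spin": -0.127,"hand": 1},{"linear": [-0.185,0.15,0],"spin": -0.127,"hand": 1}]}}

```text
t: 23.95
tool_pos: [495.2, -32.7, 68.0]
tool_rot: [0.277, 0.961, 0.001, 0.002]
wrist_force: [3.9, 2.5, 2.5]
finger_gap: 12.1
grasp_force: 59.2
```

Request:
{"method": "servo_tool", "body": {"motion": [{"linear": [-0.04,0.04,0],"spin": -0.032,"hand": 1},{"linear": [-0.08,0.08,0],"spin": -0.064,"hand": 1},{"linear": [-0.12,0.125,0],"spin": -0.095,"hand": 1},{"linear": [-0.155,0.17,0],"spin": -0.127,"hand": 1},{"linear": [-0.155,0.17,0],"spin": -0.127,"hand": 1}]}}

```text
t: 24.45
tool_pos: [480.1, -14.3, 68.0]
tool_rot: [0.372, 0.928, 0.003, 0.001]
wrist_force: [4.0, 9.7, 4.5]
finger_gap: 11.7
grasp_force: 60.2
```

The measured points fit a circle of radius 114.5 about the hinge (575.5, 49), with the gate at about 0.6 rad. I'm following that arc through to about 1.65 rad.

Request:
{"method": "servo_tool", "body": {"motion": [{"linear": [-0.03,0.06,0],"spin": -0.032,"hand": 1},{"linear": [-0.035,0.123,0],"spin": -0.064,"hand": 1},{"linear": [-0.06,0.17,0],"spin": -0.095,"hand": 1},{"linear": [-0.078,0.226,0],"spin": -0.127,"hand": 1},{"linear": [-0.078,0.226,0],"spin": -0.127,"hand": 1}]}}

```text
t: 24.95
tool_pos: [469.8, 5.2, 68.0]
tool_rot: [0.461, 0.887, -0.001, 0.0]
wrist_force: [-2.8, -3.3, 8.3]
finger_gap: 12.2
grasp_force: 60.6
```

Request:
{"method": "servo_tool", "body": {"motion": [{"linear": [-0.02,0.055,0],"spin": -0.032,"hand": 1},{"linear": [-0.038,0.107,0],"spin": -0.064,"hand": 1},{"linear": [-0.053,0.16,0],"spin": -0.095,"hand": 1},{"linear": [-0.064,0.217,0],"spin": -0.127,"hand": 1},{"linear": [-0.064,0.217,0],"spin": -0.127,"hand": 1}]}}

```text
t: 25.45
tool_pos: [463.2, 27.0, 67.9]
tool_rot: [0.547, 0.837, -0.001, -0.0]
wrist_force: [-4.2, -3.7, 8.9]
finger_gap: 11.7
grasp_force: 60.7
```

Request:
{"method": "servo_tool", "body": {"motion": [{"linear": [-0.01,0.057,0],"spin": -0.032,"hand": 1},{"linear": [-0.016,0.113,0],"spin": -0.064,"hand": 1},{"linear": [-0.02,0.17,0],"spin": -0.095,"hand": 1},{"linear": [-0.02,0.228,0],"spin": -0.127,"hand": 1},{"linear": [-0.02,0.228,0],"spin": -0.127,"hand": 1}]}}

```text
t: 25.95
tool_pos: [461.2, 50.0, 67.9]
tool_rot: [0.628, 0.778, -0.001, -0.0]
wrist_force: [-4.2, -3.1, 10.0]
finger_gap: 12.0
grasp_force: 60.7
```

The arc fits well with low forces, so I'm continuing past the right angle.

Request:
{"method": "servo_tool", "body": {"motion": [{"linear": [0.005,0.057,0],"spin": -0.032,"hand": 1},{"linear": [0.01,0.113,0],"spin": -0.064,"hand": 1},{"linear": [0.018,0.17,0],"spin": -0.095,"hand": 1},{"linear": [0.028,0.225,0],"spin": -0.127,"hand": 1},{"linear": [0.028,0.225,0],"spin": -0.127,"hand": 1}]}}

```text
t: 26.45
tool_pos: [463.8, 72.7, 67.9]
tool_rot: [0.702, 0.712, -0.001, -0.0]
wrist_force: [-4.2, -1.8, 11.3]
finger_gap: 11.8
grasp_force: 60.8
```

Request:
{"method": "servo_tool", "body": {"motion": [{"linear": [0.015,0.056,0],"spin": -0.032,"hand": 1},{"linear": [0.033,0.112,0],"spin": -0.064,"hand": 1},{"linear": [0.052,0.165,0],"spin": -0.095,"hand": 1},{"linear": [0.073,0.22,0],"spin": -0.127,"hand": 1},{"linear": [0.073,0.22,0],"spin": -0.127,"hand": 1}]}}

```text
t: 26.95
tool_pos: [470.9, 94.9, 67.9]
tool_rot: [0.77, 0.638, -0.002, -0.001]
wrist_force: [-5.1, -1.7, 11.4]
finger_gap: 12.0
grasp_force: 60.9
```

Request:
{"method": "servo_tool", "body": {"motion": [{"linear": [0.02,0.05,0],"spin": -0.03,"hand": 1},{"linear": [0.03,0.065,0],"spin": -0.04,"hand": 1},{"linear": [0.03,0.065,0],"spin": -0.04,"hand": 1},{"linear": [0.03,0.065,0],"spin": -0.04,"hand": 1}]}}

```text
t: 27.35
tool_pos: [473.9, 101.1, 67.9]
tool_rot: [0.789, 0.614, -0.002, -0.0]
wrist_force: [-5.0, -1.8, 11.6]
finger_gap: 12.1
grasp_force: 60.8
```

Run:
```python
from h import *
import pickle
s=get_state();v=s["tool_pos"][:2]-[575.5,49];print(s["t"],s["tool_pos"],s["wrist_force"],s["finger_gap"],s["grasp_force"],np.linalg.norm(v),"gate rad",np.radians(248.4)-np.arctan2(*v[::-1])%(2*np.pi))
t0=pickle.load(open("top2.pkl","rb"));t=capture("top");sc=capture("scene");s2=pickle.load(open("scene2.pkl","rb"))
def yc(c,box):
    x0,y0,x1,y1=box;m=cv2.inRange(cv2.cvtColor(np.array(c["pixels"],np.uint8)[y0:y1,x0:x1],cv2.COLOR_BGR2HSV),(8,120,100),(35,255,255))
    k=np.argwhere(m);return (k.mean(0)[::-1]+[x0,y0]).round(1) if len(k) else None,len(k)
for n,b in(("spool",(280,230,315,260)),("jar",(120,220,145,245))): print(n,yc(t0,b),yc(t,b))
d=abs(np.array(t["pixels"],int)-np.array(t0["pixels"],int)).max(2)
print("dish diff",np.percentile(d[248:275,110:137],95),"pliers diff",np.percentile(d[235:258,335:388],95))
```

```text
27.35 [473.89293061 101.06550896  67.89414239] [-4.98296664 -1.7947939  11.60712062] 12.061426295810445 60.817793011665344 114.1701089280176 gate rad 1.6673394899244616
spool (array([297.4, 245.1]), 118) (array([297.4, 245. ]), 119)
jar (array([130.9, 234.1]), 136) (array([130.7, 234.1]), 133)
dish diff 5.0 pliers diff 5.0
```

The gate is at about 1.67 rad and the handle is held at 61 N on the 114 mm circle. Spool, jar, dish and pliers have not moved, so I'm handing in.

```bash
python3 -c "
from rig import hand_in
print(hand_in())"
```

```text
the job is handed in; nothing more can be done
None
```

I pressed the pedal to its stop, squeezed the rear catch and then the front catch fully together, and handed the job in at about 27 s with the gate held open at about 1.67 rad (96°). The spool, jar, dish and pliers hadn't moved; the hand-in gave no verdict, and the pose readout sat about 27.5 mm below the real fingertips, which I corrected for.

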